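# Strip a pump rotor and gauge its roller pins

### The arm

A 6-joint arm with a two-finger parallel gripper is mounted at the origin on a cart in front of the work surface, level with it; the furniture and walls round the work are solid. World frame = base frame: x ahead of the robot, y to its left, z up, the work surface at z = 0. Lengths are in m, angles in rad, forces in N, time in s.
With the tool pointing down it reaches from about 0.3 to 0.875 m from the base axis. Payload 6.4 kg.
Tool frame: the origin (TCP) lies between the finger pads; the fingertips stand 19 mm ahead of it and the grasp point (between the pads) is the TCP (ctrl.tips_ahead is the z of the fingertips in the tool frame, in m); z points along the fingers, y is the line along which they close (so a half turn about z gives the same grasp; the last joint's range is limited). The gripper opens to 85 mm and grips with 20 to 120 N. Pads are 22 mm wide; open, the fingers measure 114 mm over their backs; the gripper's body (76 mm by 85 mm) begins 54 mm behind the grasp point. The pads swing forward as they close: fully open they stand 13 mm farther back than shut.
Start: joints at [0.975, 0.181, 1.607, -0, 1.354, -0.206], TCP at [0.218, 0.532, 0.25] pointing down, gripper open.
Joint ranges: [-2.99, 2.99], [-0.89, 2.07], [0.3, 2.58], [-1.14, 4.28], [0, 2.63], [-3.12, 3.12]. Speed limits (rad/s): [2.57, 2.57, 3.01, 3.14, 3.14, 3.14].

### API

Orientations are given as a unit quaternion [w, x, y, z].
In Python, from bench import readout, vision, ctrl gives the robot as it stands.
- The arm moves only by the tool play_rows, never from a script. Its arguments are lists of equal length, an entry for each row: "xyz": the shift along the tool's x, y, z in mm, a list of three; "rot": the turn, a rotation vector about the tool's x, y, z in rad, a list of three; "grip": the opening, from 0 (shut) to 1 (fully open). In form: {"xyz": [[x, y, z], ...], "rot": [[rx, ry, rz], ...], "grip": [grip, ...]}. A call has exactly 10 rows; each row is the pose to reach, as a shift and turn from the pose commanded when the call began, along the tool's axes at that moment; what a row does not reach only later rows make up. A row lasts 1/8 s, in which the tool goes at most 62.5 mm and 10.7 degrees, less where a joint would pass 70% of its speed; a pose out of reach is approached as far as the arm can. A call with a gripper value outside its range is refused whole. The fingers move at their own pace and stop on an object; the grip force is fixed at half the most. Time passes only in rows, so rows that repeat a pose let the fingers close, or fill a call up. It gives the time, the measured TCP pose, the force, the opening and the grip force at its end, in the units of the state.
- readout.get_obs(): the state, without advancing time (a new reading comes with each control period).
- vision.camera(name): name is "side" or "top"; returns a dict with "color" (400x640x3 uint8, red, green, blue), "depth" (400x640 float32, m along the optical axis (not along the pixel's ray), 0 where there is no reading), "camera_matrix" (3x3 intrinsics, pixels), "extrinsics" (4x4, takes a point from camera to world coordinates). Camera axes: x right, y down, z forward; pixel columns grow to the right and rows downward; lengths in m; the calibration is good to about 2 mm. A picture is of the moment at which its call begins.
- ctrl.hand_in(): hands the job in; it is judged then, once.
The state is a dict: "time_s": time; "q": joint angles; "dq": joint speeds; "joint_efforts": joint torques, N m; "eef_pos": TCP position; "eef_rot": TCP orientation; "wrist_force": force on the tool from outside, world axes, zero at the start; "torque": the same for the moment, N m; "opening": opening from 0.0 (shut) to 1.0 (fully open); "grasp_force": force on a finger pad.
Only numpy, scipy, OpenCV 4.12 (cv2) and the standard library are available. Lean on these libraries where they do the work, as an engineer would, in place of code of your own. Each camera call takes 0.05 s, during which the arm holds its last target. There are 200 camera calls.

### The job

Strip this pump rotor for its wear check: take the hook pick off the hook of its stand and, with its tip under the free end of the split ring, lift that end out of its groove, so that the ring can be taken off and laid flat in the steel tray; the pick goes back on its hook. Take out every roller pin and push each, standing upright, into a lane of its own in the gap gauge, through the go gap (green) until the no-go gap (red) stops it, and leave them standing there. Do not disturb the blue and white carton, the timer or the tape roll.

Things in the scene. Friction and masses are not known exactly. Their poses are not given: they have to be found in the camera images.
- rotor: pump rotor, a fixed round aluminium disc 120 mm across; origin on its axis at the bench. Angles are counted from its +x towards its +y, seen from above. Rim 20.5 mm high. The ring lies inside the rim on a shoulder 18 mm above the bench (its groove), under the lips of three lugs on the rim, 28 mm high, at 138, -7 and -67 degrees. Pin pockets at 11, 131 and 251 degrees, 8 mm above the bench
- snap_lug (a point): top of the 138 degree lug, 28 mm above the bench, 45 mm from the rotor's axis; 14 degrees wide. Its lip reaches in to 43 mm from the axis and is oiled and sloped underneath: as the ring's end is raised, it presses the springy arm inward until the arm snaps out and rests on top of this lug. The other two lugs reach in as far but do not let the ring snap out
- notch (a point): pick notch of the rotor: at 180 degrees, 42 mm from the axis, on its floor 8 mm above the bench. Rim and shoulder are cut away from 152 to 217 degrees (open outward, free from 35 mm from the axis), so the pick's foot can go down through the ring's gap and, moved along the rotor's +y, under the free end. The foot is best 39 mm from the axis: as the arm is pressed inward it moves about 4 mm towards the axis
- ring_mid (a point): split ring, dark steel, C-shaped: 93 mm outside, 9 mm wide, 4 mm thick, 100 g. The point: its centre in the hole, half-way up; axes as the rotor's (within 0.03 rad) while in the groove. Its gap is open from 168 to 210 degrees, over the notch. From 53 to 168 degrees it is a springy arm that bends at 53 degrees; its end at 168 degrees is the free end
- ring_end (a point): underside of the springy arm, mid width, 2 mm from the free end (165 degrees, 42 mm from the ring's centre). 18 mm above the bench in the groove. It takes 5 to 15 N upward, and 6 to 12 mm of lift, to snap the arm out (while pressed in, the end also moves 4 to 6 mm towards -y); it then springs 5 to 12 mm back to +y and rests at 28 mm
- ring_side (a point): middle of the arm's section at 71 degrees, 42 mm from the ring's centre, half-way up: pinch the ring here across its 9 mm width once snapped out (midway between two pins, 4 mm above the rim). The ring then lies tilted 6.6 degrees, its far side still under the lugs at -7 and -67: draw it about 6 mm towards 140 degrees, then lift it straight up over the pins
- pick_grip (a point): hook pick, 160 g: red and black square handle 14 x 14 x 60 mm; the point is the handle's centre, z up. 35 mm below is the underside of a round black collar (24 mm across, 5 mm thick) by which it hangs; then a 9 mm square neck 20 mm long and a shaft 5 mm across. At the bottom a foot 5 mm thick points along the pick's +y, 16 mm out from the axis; its underside 112 mm below the point
- pick_tip (a point): top of the pick's foot, 13.5 mm out along +y from the axis and 107 mm below pick_grip
- stand: fixed grey tool stand on a dark foot; two level steel prongs reach 40 mm from its back plate to its -x. Prongs 8 mm wide, 13 mm apart, tops 100 mm above the bench, tips (35 to 40 mm from the plate) turned up to 108 mm. Back plate 126 mm high. Origin: at the bench, under the front face of the back plate
- hook (a point): seat of the pick on the hook: midway between the prongs, level with their tops, 18 mm in front of the back plate; axes of the stand. The hung pick's axis is here, collar on the prongs, pick_grip 35 mm above, foot towards the stand's +y, so it must come up at least 9 mm and then off to -x, not straight up
- gauge: fixed gap gauge, three lanes along its x at y = -44, 0 and 44 mm, entered from -x; origin at the bench. Dark floor, 4 mm high, from x = -75 to 65 mm: pins slide on it. Steel jaws 14 to 24 mm above the bench, over the heads, leave per lane a mouth (30 mm wide at x = -38, 14 at -26), the go gap of 14 mm (green, to x = 15) and the no-go gap of 8 mm (red, to x = 46)
- lane1 (a point): where the axis of a pin stands when the no-go gap stops it, in the lane at y = -44 mm of the gauge (x = 10.5 mm), on the gauge floor; axes of the gauge
- lane2 (a point): where the axis of a pin stands when the no-go gap stops it, in the lane at y = 0 mm of the gauge (x = 10.5 mm), on the gauge floor; axes of the gauge
- lane3 (a point): where the axis of a pin stands when the no-go gap stops it, in the lane at y = 44 mm of the gauge (x = 10.5 mm), on the gauge floor; axes of the gauge
- tray: loose shallow steel tray, 160 x 150 mm, walls 14 mm high and 2.5 mm thick, floor 2.5 mm thick, 0.5 kg; origin at the centre of its underside
- tray_in (a point): centre of the tray's inner floor
- pin1_mid (a point): roller pin 1 of up to three alike (None if absent): bright steel, on a flat head 26 mm across, 8 mm thick; plain stem 12 mm across above it; 60 mm high, 75 g. The point: its centre, 30 mm above its foot; z up. It starts in a rotor pocket (foot 8 mm above the bench, axis 27.5 mm from the rotor's, 1 to 3 mm of play), its head caught under the ring; with the ring gone it lifts straight out
- pin2_mid (a point): roller pin 2 of up to three alike (None if absent): bright steel, on a flat head 26 mm across, 8 mm thick; plain stem 12 mm across above it; 60 mm high, 75 g. The point: its centre, 30 mm above its foot; z up. It starts in a rotor pocket (foot 8 mm above the bench, axis 27.5 mm from the rotor's, 1 to 3 mm of play), its head caught under the ring; with the ring gone it lifts straight out
- pin3_mid (a point): roller pin 3 of up to three alike (None if absent): bright steel, on a flat head 26 mm across, 8 mm thick; plain stem 12 mm across above it; 60 mm high, 75 g. The point: its centre, 30 mm above its foot; z up. It starts in a rotor pocket (foot 8 mm above the bench, axis 27.5 mm from the rotor's, 1 to 3 mm of play), its head caught under the ring; with the ring gone it lifts straight out
- tape_bench: roll of tape lying flat, 96 mm across, 25 mm high, leave alone; origin at the centre of its underside
- film_box: blue and white carton, 52 x 125 x 52 mm, leave alone; origin at the centre of its underside
- timer: small white bench timer with coloured keys, 62 x 66 x 20 mm, leave alone; origin at the centre of its underside
There are look-alikes about, which are no part of the job. What is shaped like the part that bears ring_mid but turquoise is not meant.

How it is judged:
By the outcome, as a careful person would: the job done as asked, in the order asked, and still so for the second after the job is handed in, with the robot touching nothing.
Of pin1, pin2, pin3 only 2 to 3 are there at a start; the rules pass over those that are not, and their reading is None.
At some moment in a run one of tray may be knocked a few centimetres aside while the robot is not near it.
It also fails if it takes over 208 s, if anything falls off the work surface, if the arm or the gripper's body presses on something with over 40 N, if the wrist force passes 120 N, or if a joint passes its speed limit or range.

## Working session

There is one attempt and no reset: what is moved stays moved. The work goes in short steps, Python scripts to look and compute and a tool call to move; the robot and the scene stay as the last step left them, time stands still between calls to the robot, and variables do not carry over. Pictures are saved under pics/ and viewed, at most 14 in all, crops included, and the job is handed in when it is done.

Besides the shell and the picture viewer there is one more tool, called after "Emit:" by a JSON object that holds its "api" and its "payload". play_rows: Moves the arm, as the interface text tells. Its arguments: {"type":"object","properties":{"xyz":{"type":"array","items":{"type":"array","items":{"type":"number"}}},"rot":{"type":"array","items":{"type":"array","items":{"type":"number"}}},"grip":{"type":"array","items":{"type":"number"}}},"required":["xyz","rot","grip"]}

```bash
ls; mkdir -p pics
cat > h.py <<'E'
import numpy as np, cv2
from bench import readout, vision, ctrl
def snap(n,tag):
    c=vision.camera(n); np.savez(f'/tmp/{tag}.npz',**c); cv2.imwrite(f'pics/{tag}.png',c['color'][:,:,::-1]); return c
def load(tag): return dict(np.load(f'/tmp/{tag}.npz'))
def plane(c,uv,z):
    uv=np.atleast_2d(uv).astype(float); d=np.c_[uv,np.ones(len(uv))]@np.linalg.inv(c['camera_matrix']).T@c['extrinsics'][:3,:3].T
    o=c['extrinsics'][:3,3]; return o+d*((z-o[2])/d[:,2])[:,None]
def cloud(c):
    v,u=np.mgrid[:400,:640]; d=c['depth']
    p=np.stack([u,v,np.ones_like(u)],-1)@np.linalg.inv(c['camera_matrix']).T*d[...,None]
    return p@c['extrinsics'][:3,:3].T+c['extrinsics'][:3,3]
def proj(c,p):
    E=np.linalg.inv(c['extrinsics']); q=(np.atleast_2d(p)@E[:3,:3].T+E[:3,3])@c['camera_matrix'].T; return q[:,:2]/q[:,2:]
E
python3 - <<'E'
from h import *
for n in('top','side'):
    c=snap(n,n+'0'); print(n,c['camera_matrix'].tolist(),np.round(c['extrinsics'],3).tolist())
o=readout.get_obs(); print(o)
E
```

```text
pics
top [[482.7134172982301, 0.0, 321.54059564508043], [0.0, 482.7134172982301, 187.77500761371726], [0.0, 0.0, 1.0]] [[-0.031, -0.987, 0.16, 0.329], [-1.0, 0.031, -0.004, -0.068], [-0.001, -0.16, -0.987, 1.546], [0.0, 0.0, 0.0, 1.0]]
side [[439.65133760353046, 0.0, 313.597030313242], [0.0, 439.65133760353046, 199.03444824705204], [0.0, 0.0, 1.0]] [[-0.999, -0.019, 0.049, 0.503], [-0.053, 0.458, -0.887, 1.315], [-0.005, -0.889, -0.458, 0.811], [0.0, 0.0, 0.0, 1.0]]
{'time_s': 0.1, 'q': array([ 9.74719639e-01,  1.81472806e-01,  1.60788966e+00, -2.88843648e-06,
        1.35382228e+00, -2.06292744e-01]), 'dq': array([-0.00088464, -0.00237739, -0.00115626,  0.00056461, -0.00080784,
       -0.00108888]), 'joint_efforts': array([ 8.28324937e-04, -4.45876336e+01, -3.52242100e+01, -1.63128302e-04,
        4.06575302e-03, -4.77865854e-07]), 'eef_pos': array([0.21820745, 0.53148466, 0.24947969]), 'eef_rot': array([-3.09565301e-04,  1.93660186e-01,  9.81068346e-01, -7.33390062e-04]), 'wrist_force': array([-0.51661004,  0.34030937,  0.08194973]), 'torque': array([-0.00593183,  0.01512844, -0.01329777]), 'grasp_force': 0.0, 'opening': 1.000841822155477}
```

View pics/top0.png

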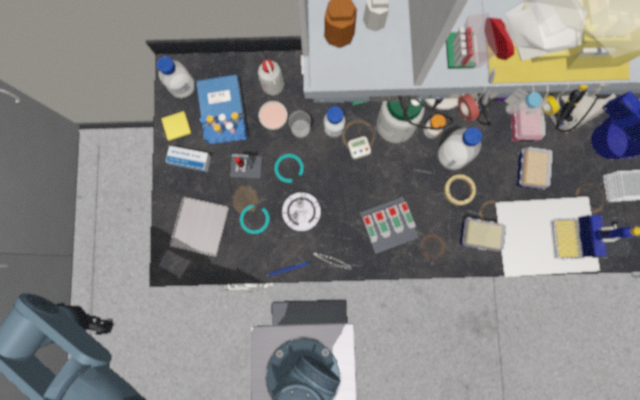

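View pics/side0.png

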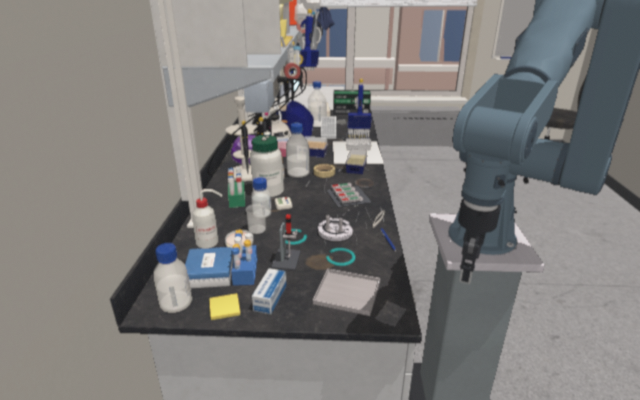

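The top view shows the rotor at (302,211), gauge (390,223), stand (245,165), tray (200,226), carton (187,159), timer (359,147) and tape (460,189). The side view shows the stand with the pick at (287,240) and the rotor at (336,229). I'll enlarge these next.

Run:
```python
from h import *
t=load('top0')['color'][:,:,::-1]; s=load('side0')['color'][:,:,::-1]
def crop(im,x,y,w,h,k): return cv2.resize(im[y:y+h,x:x+w],None,fx=k,fy=k,interpolation=cv2.INTER_CUBIC)
a=crop(t,270,180,64,64,6); b=crop(t,358,190,64,64,6)
c=crop(s,300,200,64,48,6); d=crop(s,262,205,64,48,6)
cv2.imwrite('pics/c1.png',np.vstack([np.hstack([a,b])[:300],np.hstack([c,d])]))
cv2.imwrite('pics/c2.png',np.hstack([crop(t,160,140,110,120,6)]))
c=load('top0');P=cloud(c)
print('depth',P[226,200],P[211,302],P[165,240],P[147,359])
```

```text
depth [0.46690268 0.316959   0.00590028] [ 0.50400872 -0.00992924  0.01318739] [0.63994911 0.17174381 0.10668639] [ 0.70702684 -0.20061366  0.01704655]
```

View pics/c1.png

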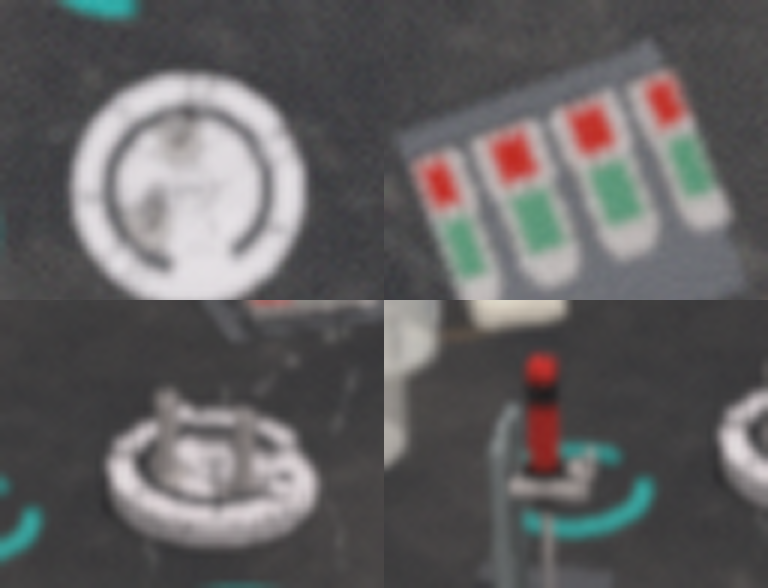

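Run:
```python
from h import *
t=load('top0');s=load('side0')
for n,c,(u0,v0,u1,v1) in(('top',t,(150,140,440,260)),('side',s,(220,190,400,320))):
    P=cloud(c);im=c['color'].astype(int);hsv=cv2.cvtColor(c['color'],cv2.COLOR_RGB2HSV)
    H,S,V=[hsv[...,i].astype(int) for i in range(3)]
    box=np.zeros(H.shape,bool);box[v0:v1,u0:u1]=1
    for nm,m in(('red',((H<8)|(H>172))&(S>110)&(V>60)),('green',(H>50)&(H<85)&(S>80)),('grey/high',(P[...,2]>.07)&(P[...,2]<.14)&(S<90)),('light',(S<50)&(V>140))):
        m=(m&box).astype(np.uint8);k,l,st,ce=cv2.connectedComponentsWithStats(m)
        for i in range(1,k):
            if st[i,4]>8: print(n,nm,st[i].tolist(),ce[i].round(1),np.median(P[l==i],0).round(3),P[l==i][:,2].max().round(3))
```

```text
top red [235, 157, 8, 9, 48] [238.6 160.9] [0.642 0.169 0.153] 0.171
top red [402, 204, 6, 7, 27] [404.5 206.6] [ 0.506 -0.335  0.024] 0.034
top red [389, 208, 7, 7, 37] [392.1 211.1] [ 0.494 -0.296  0.024] 1.546
top red [376, 213, 7, 7, 38] [379.1 215.8] [ 0.479 -0.253  0.025] 0.036
top red [365, 217, 5, 7, 26] [366.9 220.2] [ 0.467 -0.215  0.024] 0.032
top green [407, 214, 4, 8, 19] [408.4 217.3] [ 0.473 -0.346  0.024] 0.027
top green [394, 218, 6, 8, 30] [396.3 221.6] [ 0.46  -0.306  0.025] 0.032
top green [381, 223, 6, 8, 31] [383.2 226.5] [ 0.447 -0.264  0.025] 0.033
top green [369, 228, 4, 7, 16] [370.9 230.8] [ 0.433 -0.226  0.024] 0.034
top grey/high [232, 154, 19, 18, 147] [241.5 160.6] [0.661 0.163 0.106] 0.131
top light [150, 140, 3, 86, 149] [150.5 173.3] [ 0.846  0.801 -0.901] -0.879
top light [348, 140, 23, 19, 335] [358.7 148. ] [ 0.705 -0.198  0.017] 1.546
top light [389, 140, 12, 2, 21] [394.7 140.4] [ 0.724 -0.316  0.02 ] 0.034
top light [167, 146, 41, 24, 435] [187.9 154.3] [0.693 0.345 0.052] 1.546
top light [233, 155, 6, 2, 10] [235.9 155.4] [0.667 0.18  0.124] 0
[... 1575 characters left out ...]
03 -1.959 -0.901] -0.873
side light [275, 197, 17, 13, 169] [283.1 202.8] [ 0.706 -0.186  0.016] 0.811
side light [328, 217, 12, 4, 21] [333.6 219. ] [ 0.506 -0.056  0.021] 0.069
side light [373, 216, 10, 10, 25] [377.1 221.6] [ 0.351 -0.074  0.006] 0.811
side light [318, 220, 35, 20, 388] [336.  230.2] [0.499 0.01  0.018] 0.811
side light [245, 246, 7, 14, 64] [248.5 251.8] [0.756 0.25  0.078] 0.102
side light [252, 268, 26, 43, 464] [264.7 288.3] [0.691 0.379 0.051] 0.811
side light [314, 270, 65, 40, 1666] [345.6 290.4] [0.47  0.314 0.002] 0.811
side light [276, 274, 10, 16, 53] [281.3 281.8] [0.65  0.332 0.042] 0.053
side light [220, 277, 9, 9, 69] [224.  280.8] [0.82  0.308 0.019] 0.035
```

The crops show a ring gap facing about world −x, so the rotor's yaw is near 0. There are two pins, at about 11° and 131°. The gauge has four jaws with red towards +x at yaw of about 18°. The stand has its prongs towards −x with the pick hanging. Next I'll measure these more precisely.

```bash
python3 - <<'E'
from h import *
from scipy.ndimage import map_coordinates
from scipy.optimize import least_squares
t=load('top0');s=load('side0')
print('tips',ctrl.tips_ahead)
R=lambda a:np.array([np.cos(a),np.sin(a)])
# rotor: polar scan at ring top height in both views
for n,c in(('top',t),('side',s)):
    g=cv2.cvtColor(c['color'],cv2.COLOR_RGB2GRAY).astype(float)
    cen=np.array([.5,-.006])
    for it in range(4):
        pts=[];vals=[]
        for a in np.deg2rad(np.arange(0,360,3)):
            r=np.arange(.032,.053,.0005); P=np.c_[cen+r[:,None]*R(a),np.full(len(r),.022)]
            uv=proj(c,P); I=map_coordinates(g,[uv[:,1],uv[:,0]],order=1)
            w=np.clip(150-I,0,None); vals.append(I[10:30].min())
            if w.sum()>300: pts.append(cen+R(a)*(w@r)/w.sum())
        pts=np.array(pts)
        f=least_squares(lambda q:np.hypot(*(pts-q[:2]).T)-q[2],[*cen,.042],loss='soft_l1',f_scale=.001); cen=f.x[:2]
    print(n,'ring',f.x.round(4),len(pts)); print(np.array(vals).astype(int).reshape(-1,20))
# gauge
hsv=cv2.cvtColor(t['color'],cv2.COLOR_RGB2HSV);H,S,V=[hsv[...,i].astype(int) for i in range(3)]
res={}
for nm,m in(('red',((H<8)|(H>172))&(S>110)&(V>60)),('green',(H>50)&(H<85)&(S>80))):
    m=m.copy();m[:195]=0;m[245:]=0;m[:,:355]=0;m[:,425:]=0
    k,l,st,ce=cv2.connectedComponentsWithStats(m.astype(np.uint8)); res[nm]=np.array([plane(t,ce[i],.024)[0,:2] for i in range(1,k) if st[i,4]>8]); print(nm,res[nm].round(4).tolist())
# stand
P=cloud(t);sub=P[140:185,222:262].reshape(-1,3);
tip=sub[(sub[:,2]>.097)&(sub[:,2]<.115)];pl=sub[(sub[:,2]>.117)&(sub[:,2]<.132)&(sub[:,0]>.65)]
print('prongs',tip.min(0),tip.max(0),'plate',pl.min(0),pl.max(0),pl.mean(0))
print('pickpx rays z=.165', plane(t,[238.6,160.9],.165))
E
python3 - <<'E'
import sys; sys.path.insert(0,'.')
from h import *
t=load('/../tmp/top0') if 0 else load('top0'); s=load('side0')
f=lambda c,x,y,w,h,k: cv2.resize(c['color'][y:y+h,x:x+w,::-1],None,fx=k,fy=k,interpolation=cv2.INTER_CUBIC)
a=f(t,222,145,40,40,9);b=f(s,270,205,40,40,9); d=f(t,280,190,44,44,9)[:396];
o=np.zeros((396,760,3),np.uint8);o[:360,:360]=a;o[:396,362:758]=d
o2=np.zeros((200,760,3),np.uint8)
cv2.imwrite('pics/c3.png',o)
E
```

```text
tips 0.019
top ring [ 0.5025 -0.0067  0.0405] 12
[[105 114 124 133 135 131 126 124 126 123 123 131 128 123 124 122 116 122
  119 126]
 [123 121 126 126 120 118 120 121 119 121 120 117 117 113 114 115 114 113
  116 122]
 [117 120 125 133 136 137 137 132 127 121 120 117 117 125 135 159 183 205
  217 220]
 [221 222 222 222 221 221 220 220 220 214 199 180 156 137 132 126 126 122
  127 119]
 [126 118 120 127 133 129 126 123 124 124 124 124 122 124 127 137 141 142
  147 143]
 [136 136 134 128 128 133 132 134 131 126 132 125 128 134 136 135 132 124
  113 103]]
side ring [ 0.5031 -0.0058  0.0388] 92
[[ 71  72  73  74  75  76  79  82  85  88  90  92  96 103 108 112 113 117
  120 121]
 [117 116 125 135 138 133 128 126 125 125 116 107  98 106 112 110 103  99
   97  99]
 [103 109 114 119 124 128 136 143 150 154 159 164 167 154 145 156 166 177
  186 192]
 [192 186 180 173 161 148 136 127 118 108  98  94  95  93  89  96 104 107
  113 119]
 [117 112 107 102  98  97  97  96  95  94  94  94  94  94  94  95  91  91
   95 103]
 [109 113 119 122 122 121 119 115 110 106 100  90  85  86  85  82  78  75
   73  71]]
red [[0.5065, -0.3358], [0.4936, -0.2959], [0.4797, -0.2538], [0.4673, -0.2147]]
green [[0.4722, -0.3463], [0.4598, -0.3071], [0.4458, -0.265], [0.4333, -0.2256]]
prongs [0.62193688 0.14398553 0.09707178] [0.66557683 0.19301462 0.11456029] plate [0.66028811 0.14438579 0.11750381] [0.67101934 0.1928952  0.13114615] [0.66596107 0.1686772  0.12473756]
pickpx rays z=.165 [[0.63971178 0.16608792 0.165     ]]
```

View pics/c3.png

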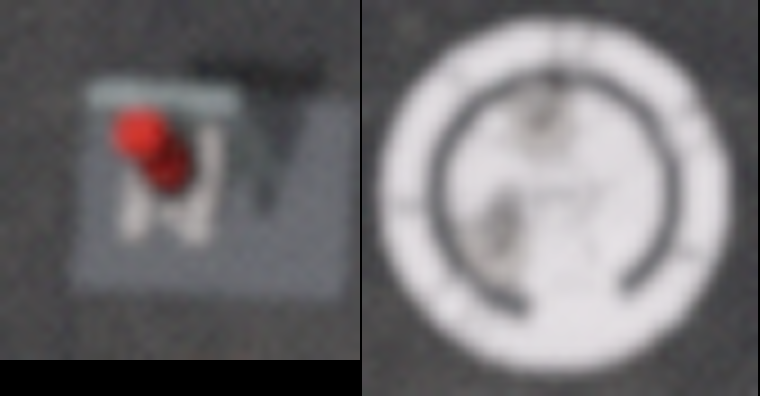

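The crop shows the red handle top at about (237.6,159.8) and the prongs ending at image bottom, so yaw is near 0. The ring gap lies between about (338,224) and (349,222) in full-image pixels. One more fit, then I move.

```bash
cat >> h.py <<'E'
from scipy.spatial.transform import Rotation as Ro
def go(x,y,z,yaw):
    """world target of TCP, tool down, tool-y at world angle yaw+90 (mod 180)"""
    o=readout.get_obs(); q=o['eef_rot']; r=Ro.from_quat([q[1],q[2],q[3],q[0]])
    best=None
    for k in(0,np.pi):
        T=Ro.from_euler('z',yaw+k)*Ro.from_euler('x',np.pi)
        rv=(r.inv()*T).as_rotvec()
        if best is None or np.linalg.norm(rv)<np.linalg.norm(best): best=rv
    d=r.inv().apply(np.array([x,y,z])-o['eef_pos'])*1000
    print('MOVE xyz',d.round(1).tolist(),'rot',best.round(4).tolist(),'|t',round(o['time_s'],1),'pos',o['eef_pos'].round(4),'F',o['wrist_force'].round(1),'open',round(o['opening'],3),'q6',o['q'][5].round(2))
E
python3 - <<'E'
from h import *
from scipy.ndimage import map_coordinates
from scipy.optimize import least_squares
t=load('top0');s=load('side0')
R=lambda a:np.array([np.cos(a),np.sin(a)])
g=cv2.cvtColor(t['color'],cv2.COLOR_RGB2GRAY).astype(float)
cen=np.array([.502,-.0067])
for it in range(6):
    pts=[];E=[]
    for d in np.arange(0,360,3):
        a=np.deg2rad(d);r=np.arange(.034,.051,.0003); P=np.c_[cen+r[:,None]*R(a),np.full(len(r),.022)]
        uv=proj(t,P); I=map_coordinates(g,[uv[:,1],uv[:,0]],order=3)
        if I.min()<150: pts.append(cen+R(a)*r[I.argmin()])
        r=np.arange(.05,.072,.0003)
        P=np.c_[cen+r[:,None]*R(a),np.full(len(r),.0205)]
        uv=proj(t,P); I=map_coordinates(g,[uv[:,1],uv[:,0]],order=3)
        if abs(np.cos(a-0.4))>0 and (d<80 or d>330): E.append(cen+R(a)*r[np.argmin(np.diff(I))])
    fit=lambda p,r0:least_squares(lambda q:np.hypot(*(p-q[:2]).T)-(q[2] if r0 is None else r0),[*cen,.04],loss='soft_l1',f_scale=.001).x
    f=fit(np.array(pts),None);cen=f[:2]
print('ring',f.round(4),len(pts),'disc arc',fit(np.array(E),.06).round(4))
# light disc silhouette by moments
hsv=cv2.cvtColor(t['color'],cv2.COLOR_RGB2HSV);m=((hsv[...,1]<60)&(hsv[...,2]>110)).astype(np.uint8)
m2=np.zeros_like(m);m2[185:240,275:330]=m[185:240,275:330];cs,_=cv2.findContours(m2,0,1);c=max(cs,key=cv2.contourArea)
el=cv2.fitEllipse(cv2.convexHull(c));print('ellipse',el,plane(t,el[0],.011),plane(t,el[0],.02))
# handle
print('handle top',plane(t,[237.6,159.8],.165))
P=cloud(s); 
for y in(.165,.17,.175):
    o=s['extrinsics'][:3,3]
    for uv in([287.8,216.4],[288.1,227.4]):
        d=s['extrinsics'][:3,:3]@np.linalg.inv(s['camera_matrix'])@[*uv,1];print(y,(o+d*(y-o[1])/d[1]).round(4))
# stand in top: foot lower edge, prongs at z .1
full=lambda x,y:[x/9+222-.44,y/9+145-.44]
print('foot edge',plane(t,[full(70,287),full(345,300)],.005).round(4),'plate top',plane(t,[full(88,110),full(242,113)],.126).round(4),'prong tips',plane(t,[full(130,243),full(198,243)],.108).round(4))
go(.644,.169,.2,0)
E
```

```text
ring [ 0.5032 -0.007   0.0416] 103 disc arc [ 0.5054 -0.0055  0.04  ]
ellipse ((300.8528137207031, 211.23509216308594), (39.53154373168945, 40.02130126953125), 176.05123901367188) [[ 0.50361844 -0.00616272  0.011     ]] [[ 0.50259222 -0.0065233   0.02      ]]
handle top [[0.64309544 0.16900097 0.165     ]]
0.165 [0.6454 0.165  0.1563]
0.165 [0.6457 0.165  0.1177]
0.17 [0.6448 0.17   0.1592]
0.17 [0.6451 0.17   0.1207]
0.175 [0.6442 0.175  0.162 ]
0.175 [0.6445 0.175  0.1237]
foot edge [[0.6251 0.2234 0.005 ]
 [0.6172 0.1243 0.005 ]] plate top [[0.6619 0.1945 0.126 ]
 [0.6592 0.143  0.126 ]] prong tips [[0.6197 0.1837 0.108 ]
 [0.619  0.1608 0.108 ]]
MOVE xyz [-531.6, -173.4, 49.6] rot [-0.0015, -0.0006, -0.3898] |t 0.1 pos [0.2182 0.5315 0.2495] F [-0.5  0.3  0.1] open 1.001 q6 -0.21
```

Emit:
{"api": "play_rows", "payload": {"xyz": [[-60,-20,2],[-120,-40,4],[-180,-60,6],[-240,-80,8],[-300,-100,10],[-360,-120,10],[-420,-140,10],[-480,-160,10],[-530.7,-172.7,10],[-530.7,-172.7,10]], "rot": [[0,0,-0.04],[0,0,-0.08],[0,0,-0.12],[0,0,-0.16],[0,0,-0.2],[0,0,-0.24],[0,0,-0.28],[0,0,-0.32],[0,0,-0.32],[0,0,-0.32]], "grip": [0.7,0.6,0.6,0.6,0.6,0.6,0.6,0.6,0.6,0.6]}}

```text
time_s: 1.35
eef_pos: [0.6461, 0.1668, 0.2389]
eef_rot: [-0.0, 0.037, 0.999, -0.0]
wrist_force: [-0.8, 1.2, -0.1]
opening: 0.602
grasp_force: 0.0
```

```bash
python3 -c "
from h import *
go(.6435,.170,.137,-.07)"
```

```text
MOVE xyz [2.8, 3.1, 101.9] rot [-0.0009, -0.0007, -0.0048] |t 1.4 pos [0.6461 0.1668 0.2389] F [-0.8  1.2 -0.1] open 0.602 q6 -1.42
```

Emit:
{"api": "play_rows", "payload": {"xyz": [[0,0,30],[0,0,60],[0,0,90],[0,0,102],[0,0,102],[0,0,102],[0,0,102],[0,0,102],[0,0,102],[0,0,102]], "rot": [[0,0,0],[0,0,0],[0,0,0],[0,0,0],[0,0,0],[0,0,0],[0,0,0],[0,0,0],[0,0,0],[0,0,0]], "grip": [0.6,0.6,0.6,0.6,0.6,0.6,0.4,0.3,0.3,0.3]}}

```text
time_s: 2.6
eef_pos: [0.6438, 0.1704, 0.1384]
eef_rot: [0.0, 0.035, 0.999, -0.0]
wrist_force: [-0.5, -0.3, -1.1]
opening: 0.302
grasp_force: 0.0
```

```bash
python3 -c "
from h import *
go(.6435,.170,.137,-.07)
c=snap('side','s1'); t=snap('top','t1')
f=lambda c,x,y,w,h,k: cv2.resize(c['color'][y:y+h,x:x+w,::-1],None,fx=k,fy=k,interpolation=cv2.INTER_CUBIC)
cv2.imwrite('pics/s1c.png',np.hstack([f(c,250,170,80,100,5),f(t,200,120,80,100,4.999)]))
"
```

```text
MOVE xyz [0.2, -0.5, 1.4] rot [-0.0, 0.0, 0.0001] |t 2.6 pos [0.6438 0.1704 0.1384] F [-0.5 -0.3 -1.1] open 0.302 q6 -1.42
```

View pics/s1c.png

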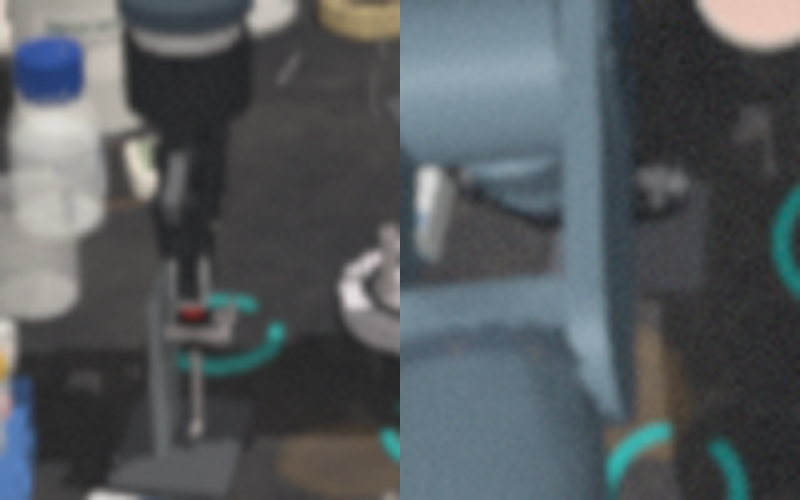

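The side crop shows the fingers straddling the handle, with red visible centred between the tips just above the prongs. Closing, then lifting 14 mm.

Emit:
{"api": "play_rows", "payload": {"xyz": [[0,0,1],[0,0,1],[0,0,1],[0,0,1],[0,0,1],[0,0,-4],[0,0,-9],[0,0,-15],[0,0,-15],[0,0,-15]], "rot": [[0,0,0],[0,0,0],[0,0,0],[0,0,0],[0,0,0],[0,0,0],[0,0,0],[0,0,0],[0,0,0],[0,0,0]], "grip": [0,0,0,0,0,0,0,0,0,0]}}

```text
time_s: 3.95
eef_pos: [0.6437, 0.1705, 0.1532]
eef_rot: [-0.0, 0.035, 0.999, -0.0]
wrist_force: [-0.0, 0.4, -1.8]
opening: 0.149
grasp_force: 58.4
```

```bash
python3 -c "
from h import *
go(.55,.173,.153,-.07)
c=snap('side','s2')
P=cloud(c);hsv=cv2.cvtColor(c['color'],cv2.COLOR_RGB2HSV);H,S,V=[hsv[...,i].astype(int) for i in range(3)]
m=((H<8)|(H>172))&(S>90)&(V>50);m[:,:270]=0;m[:200]=0;m[260:]=0;m[:,310:]=0
print(np.argwhere(m).mean(0),np.median(P[m],0),P[m].min(0),m.sum())
"
```

```text
MOVE xyz [93.6, -4.0, 0.2] rot [-0.0, -0.0001, 0.0002] |t 4.0 pos [0.6437 0.1705 0.1532] F [-0.   0.4 -1.8] open 0.149 q6 -1.42
[227.6        287.93333333] [0.64418588 0.17800758 0.12487006] [0.63825004 0.17619243 0.11983708] 15
```

Emit:
{"api": "play_rows", "payload": {"xyz": [[25,0,0],[50,0,0],[70,0,-15],[80,-10,-57],[110,-60,-57],[135,-110,-57],[155,-160,-57],[165.2,-202.9,-57],[165.2,-202.9,-57],[165.2,-202.9,-57]], "rot": [[0,0,0],[0,0,0],[0,0,0],[0,0,0],[0,0,-0.04],[0,0,-0.087],[0,0,-0.087],[0,0,-0.087],[0,0,-0.087],[0,0,-0.087]], "grip": [0,0,0,0,0,0,0,0,0,0]}}

```text
time_s: 5.25
eef_pos: [0.4649, -0.0203, 0.2104]
eef_rot: [0.0, -0.008, 1.0, 0.0]
wrist_force: [0.6, 1.0, -1.9]
opening: 0.154
grasp_force: 59.0
```

```bash
python3 -c "
from h import *
go(.4647,-.0204,.1245,.017)
c=snap('side','s3')
f=lambda c,x,y,w,h,k: cv2.resize(c['color'][y:y+h,x:x+w,::-1],None,fx=k,fy=k,interpolation=cv2.INTER_CUBIC)
cv2.imwrite('pics/s3c.png',f(c,295,130,90,120,5))
print('pred tip px',proj(c,[[.4647,-.0204,.21-.1142],[.4647,-.0044,.21-.1142]]))
"
```

```text
MOVE xyz [0.3, -0.1, 85.9] rot [0.0003, 0.0004, -0.0006] |t 5.2 pos [ 0.4649 -0.0203  0.2104] F [ 0.6  1.  -1.9] open 0.154 q6 -1.89
pred tip px [[346.3775077  206.24618052]
 [346.44124632 208.46763919]]
```

View pics/s3c.png

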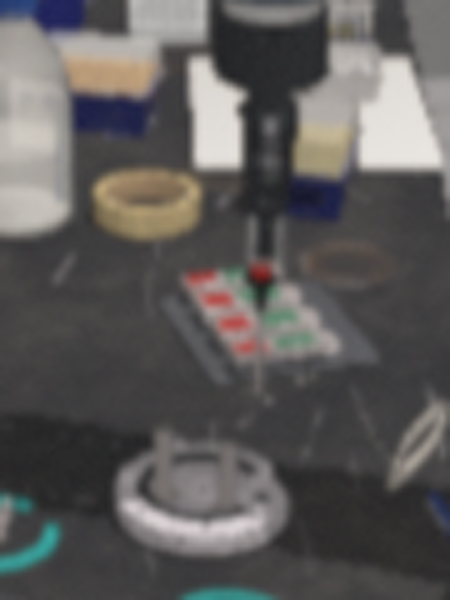

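The side crop shows the pick's foot at about (347,209), against a prediction of (346.4,208.5), so the calibration agrees. Descending into the notch.

Emit:
{"api": "play_rows", "payload": {"xyz": [[0,0,30],[0,0,55],[0,0,64],[0,0,68],[0,0,72],[0,0,76],[0,0,80],[0,0,83],[0,0,85.5],[0,0,85.5]], "rot": [[0,0,0],[0,0,0],[0,0,0],[0,0,0],[0,0,0],[0,0,0],[0,0,0],[0,0,0],[0,0,0],[0,0,0]], "grip": [0,0,0,0,0,0,0,0,0,0]}}

```text
time_s: 6.55
eef_pos: [0.4647, -0.0204, 0.1246]
eef_rot: [-0.0, -0.009, 1.0, 0.0]
wrist_force: [-0.2, -0.0, -1.4]
opening: 0.157
grasp_force: 58.9
```

```bash
python3 -c "
from h import *
go(.4647,-.0204,.1245,.017)
c=snap('side','s4');t=snap('top','t4')
f=lambda c,x,y,w,h,k: cv2.resize(c['color'][y:y+h,x:x+w,::-1],None,fx=k,fy=k,interpolation=cv2.INTER_CUBIC)
cv2.imwrite('pics/s4c.png',np.hstack([f(c,310,180,64,64,6),f(t,270,180,64,64,6)]))
"
```

```text
MOVE xyz [-0.0, -0.0, 0.1] rot [0.0002, -0.0004, 0.0001] |t 6.5 pos [ 0.4647 -0.0204  0.1246] F [-0.2 -0.  -1.4] open 0.157 q6 -1.89
```

View pics/s4c.png

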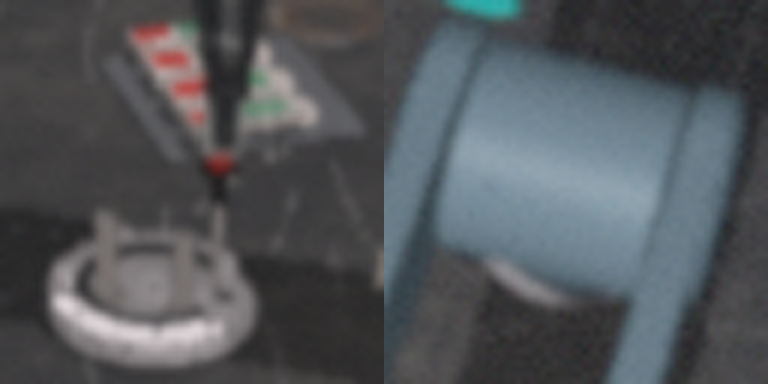

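The foot is in the notch with no force, and the side view shows it inside the gap at about (347,228). Moving under the end now, then starting the lift.

Emit:
{"api": "play_rows", "payload": {"xyz": [[0,4,0],[0,8,0],[0,10.5,0],[0,10.5,0],[0,10.5,-1.5],[0,10.5,-3],[0,10.5,-4.5],[0,10.5,-6],[0,10.5,-7],[0,10.5,-7]], "rot": [[0,0,0],[0,0,0],[0,0,0],[0,0,0],[0,0,0],[0,0,0],[0,0,0],[0,0,0],[0,0,0],[0,0,0]], "grip": [0,0,0,0,0,0,0,0,0,0]}}

```text
time_s: 7.9
eef_pos: [0.4646, -0.0101, 0.1315]
eef_rot: [0.0, -0.009, 1.0, -0.0]
wrist_force: [2.2, -1.8, -8.9]
opening: 0.151
grasp_force: 58.5
```

Emit:
{"api": "play_rows", "payload": {"xyz": [[0,0,-1],[0,0,-2],[0,0,-3],[0,0,-4],[0,0,-5],[0,0,-6],[0,0,-7],[0,0,-8],[0,0,-8],[0,0,-8]], "rot": [[0,0,0],[0,0,0],[0,0,0],[0,0,0],[0,0,0],[0,0,0],[0,0,0],[0,0,0],[0,0,0],[0,0,0]], "grip": [0,0,0,0,0,0,0,0,0,0]}}

```text
time_s: 9.15
eef_pos: [0.4648, -0.0099, 0.1402]
eef_rot: [0.0, -0.009, 1.0, -0.0]
wrist_force: [-0.4, -0.1, -1.7]
opening: 0.155
grasp_force: 61.5
```

```bash
python3 -c "
from h import *
go(.4647,-.0204,.1245,.017)
c=snap('side','s5')
f=lambda c,x,y,w,h,k: cv2.resize(c['color'][y:y+h,x:x+w,::-1],None,fx=k,fy=k,interpolation=cv2.INTER_CUBIC)
cv2.imwrite('pics/s5c.png',np.hstack([f(load('s4'),312,205,50,44,8),f(c,312,205,50,44,8)]))
"
```

```text
MOVE xyz [0.3, -10.5, 15.7] rot [-0.0001, 0.0006, 0.0003] |t 9.2 pos [ 0.4648 -0.0099  0.1402] F [-0.4 -0.1 -1.7] open 0.155 q6 -1.87
```

View pics/s5c.png

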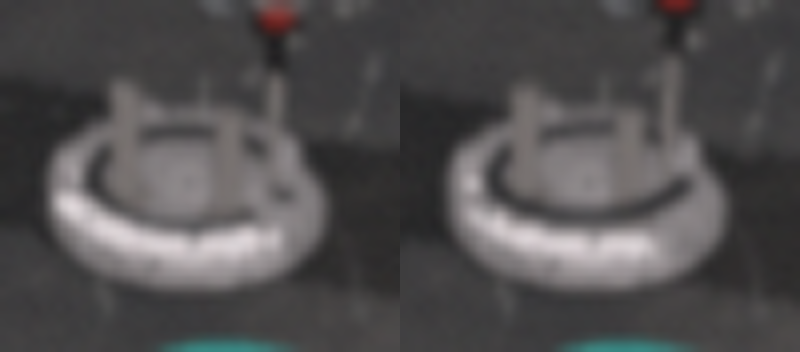

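The right crop shows the dark ring end lying on the lug at about (690,180) and the load is gone, so the arm has snapped out. Withdrawing the pick.

Emit:
{"api": "play_rows", "payload": {"xyz": [[0,0,4],[0,0,6],[0,-5,6],[0,-10,6],[0,-12,6],[0,-12,-10],[0,-12,-35],[0,-12,-65],[0,-12,-70],[0,-12,-70]], "rot": [[0,0,0],[0,0,0],[0,0,0],[0,0,0],[0,0,0],[0,0,0],[0,0,0],[0,0,0],[0,0,0],[0,0,0]], "grip": [0,0,0,0,0,0,0,0,0,0]}}

```text
time_s: 10.45
eef_pos: [0.4649, -0.0219, 0.21]
eef_rot: [0.0, -0.009, 1.0, -0.0]
wrist_force: [0.3, 0.0, -1.7]
opening: 0.154
grasp_force: 61.5
```

```bash
python3 -c "
from h import *
go(.5838,.1747,.210,-.07)"
```

```text
MOVE xyz [-122.3, 194.5, 0.0] rot [-0.0002, 0.0008, 0.0873] |t 10.4 pos [ 0.4649 -0.0219  0.21  ] F [ 0.3  0.  -1.7] open 0.154 q6 -1.89
```

Emit:
{"api": "play_rows", "payload": {"xyz": [[-30,50,0],[-60,100,0],[-90,150,0],[-122.3,194.5,0],[-122.3,194.5,0],[-122.3,194.5,25],[-122.3,194.5,50],[-122.3,194.5,58],[-122.3,194.5,58],[-122.3,194.5,58]], "rot": [[0,0,0.03],[0,0,0.06],[0,0,0.087],[0,0,0.087],[0,0,0.087],[0,0,0.087],[0,0,0.087],[0,0,0.087],[0,0,0.087],[0,0,0.087]], "grip": [0,0,0,0,0,0,0,0,0,0]}}

```text
time_s: 11.7
eef_pos: [0.5844, 0.1745, 0.1529]
eef_rot: [0.001, 0.035, 0.999, 0.0]
wrist_force: [-0.5, -0.2, -2.1]
opening: 0.152
grasp_force: 61.5
```

```bash
python3 -c "
from h import *
go(.6437,.1705,.152,-.07)"
```

```text
MOVE xyz [-59.4, 0.2, 1.0] rot [0.0002, 0.0017, -0.0001] |t 11.7 pos [0.5844 0.1745 0.1529] F [-0.5 -0.2 -2.1] open 0.152 q6 -1.4
```

Emit:
{"api": "play_rows", "payload": {"xyz": [[-20,0,0],[-40,0,0],[-55,0,0],[-60,0,0],[-60,0,0],[-60,0,5],[-60,0,10],[-60,0,14],[-60,0,15],[-60,0,15]], "rot": [[0,0,0],[0,0,0],[0,0,0],[0,0,0],[0,0,0],[0,0,0],[0,0,0],[0,0,0],[0,0,0],[0,0,0]], "grip": [0,0,0,0,0,0,0,0,0,0]}}

```text
time_s: 12.95
eef_pos: [0.6433, 0.1706, 0.1379]
eef_rot: [-0.0, 0.035, 0.999, -0.0]
wrist_force: [-4.7, -1.3, 5.3]
opening: 0.153
grasp_force: 62.8
```

Emit:
{"api": "play_rows", "payload": {"xyz": [[0,0,0],[0,0,0],[0,0,0],[0,0,0],[0,0,-20],[0,0,-50],[0,0,-80],[0,0,-100],[0,0,-100],[0,0,-100]], "rot": [[0,0,0],[0,0,0],[0,0,0],[0,0,0],[0,0,0],[0,0,0],[0,0,0],[0,0,0],[0,0,0],[0,0,0]], "grip": [0.2,0.3,0.35,0.35,0.35,0.35,0.35,0.35,0.35,0.35]}}

```text
time_s: 14.2
eef_pos: [0.643, 0.1704, 0.2357]
eef_rot: [-0.001, 0.035, 0.999, -0.0]
wrist_force: [0.2, 0.3, -1.1]
opening: 0.35
grasp_force: 0.0
```

```bash
python3 -c "
from h import *
a=np.deg2rad(71+1); c=np.array([.503,-.0067]); 
go(.50,.10,.237,a-np.pi/2)
s=snap('side','s6'); t=snap('top','t6')
f=lambda c,x,y,w,h,k: cv2.resize(c['color'][y:y+h,x:x+w,::-1],(w*k,h*k),interpolation=cv2.INTER_CUBIC)
cv2.imwrite('pics/s6c.png',np.hstack([f(s,265,195,100,70,4),f(t,260,175,90,70,4)]))
"
```

```text
MOVE xyz [137.8, -80.2, -1.1] rot [-0.0005, -0.0016, 0.2443] |t 14.2 pos [0.643  0.1704 0.2357] F [ 0.2  0.3 -1.1] open 0.35 q6 -1.42
```

View pics/s6c.png

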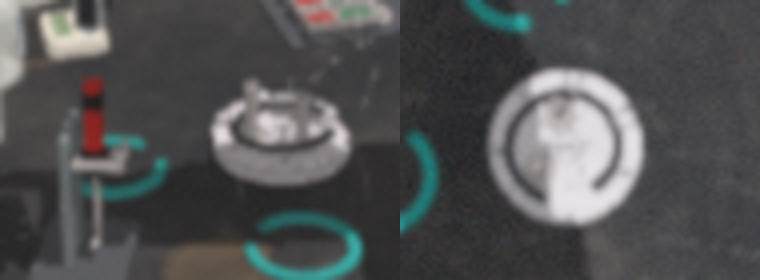

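The pick hangs on its prongs, with the handle at about (288,224) in the side view. The ring arm sits out on the lug and both pins stand. Checking the ring's position near 71° and the fingertip height from the earlier picture.

Run:
```python
from h import *
from scipy.ndimage import map_coordinates
s=load('s3')
hsv=cv2.cvtColor(s['color'],cv2.COLOR_RGB2HSV);H,S,V=[hsv[...,i].astype(int) for i in range(3)]
print('red col', [(v,s['color'][v,347].tolist()) for v in range(178,190)])
print('z .1914 ->',proj(s,[[.4649,-.0133,.1914],[.4649,-.0133,.1782],[.4649,-.0133,.1844]]).round(1))
for tag in('top0','t6'):
    t=load(tag);g=cv2.cvtColor(t['color'],cv2.COLOR_RGB2GRAY).astype(float);c=np.array([.503,-.0067])
    out=[]
    for d in range(55,95,5):
        a=np.deg2rad(d);r=np.arange(.03,.055,.0003);z=.022 if tag=='top0' else .0265+.002
        P=np.c_[c+r[:,None]*[np.cos(a),np.sin(a)],np.full(len(r),z)];uv=proj(t,P);I=map_coordinates(g,[uv[:,1],uv[:,0]],order=3);out.append(r[I.argmin()]*1000)
    print(tag,np.round(out,1))
a=np.deg2rad(72)
go(.503+.042*np.cos(a),-.0067+.042*np.sin(a),.11,a-np.pi/2)
```

```text
red col [(178, [46, 46, 48]), (179, [44, 44, 46]), (180, [50, 49, 50]), (181, [76, 67, 68]), (182, [107, 76, 74]), (183, [129, 66, 64]), (184, [129, 47, 45]), (185, [102, 30, 28]), (186, [59, 31, 31]), (187, [36, 38, 36]), (188, [38, 46, 41]), (189, [48, 54, 49])]
z .1914 -> [[347.2 181.9]
 [347.1 185.5]
 [347.1 183.8]]
top0 [41.7 42.  41.7 42.3 42.  41.7 41.4 41.4]
t6 [42.6 42.6 43.2 43.5 43.8 44.1 44.1 44.7]
MOVE xyz [116.6, -145.6, 125.4] rot [-0.0008, -0.0028, 0.2443] |t 14.3 pos [0.6428 0.1704 0.235 ] F [ 0.2  0.8 -0.4] open 0.353 q6 -1.42
```

Emit:
{"api": "play_rows", "payload": {"xyz": [[40,-50,0],[75,-95,0],[105,-130,0],[116.4,-144.6,30],[116.4,-144.6,80],[116.4,-144.6,125],[116.4,-144.6,150],[116.4,-144.6,165],[116.4,-144.6,165],[116.4,-144.6,165]], "rot": [[0,0,0.08],[0,0,0.16],[0,0,0.2443],[0,0,0.2443],[0,0,0.2443],[0,0,0.2443],[0,0,0.2443],[0,0,0.2443],[0,0,0.2443],[0,0,0.2443]], "grip": [0.25,0.25,0.25,0.25,0.25,0.25,0.25,0.25,0.25,0.25]}}

```text
time_s: 15.55
eef_pos: [0.5183, 0.0343, 0.0727]
eef_rot: [0.001, 0.156, 0.988, 0.0]
wrist_force: [0.4, -0.4, 0.1]
opening: 0.251
grasp_force: 0.0
```

```bash
python3 -c "
from h import *
go(.5163,.0342,.0430,np.deg2rad(-18))"
```

```text
MOVE xyz [1.9, -0.7, 29.7] rot [0.0003, 0.0016, 0.0001] |t 15.6 pos [0.5183 0.0343 0.0727] F [ 0.4 -0.4  0.1] open 0.251 q6 -1.42
```

Emit:
{"api": "play_rows", "payload": {"xyz": [[1,-0.5,10],[1,-0.5,20],[1,-0.5,26],[1,-0.5,29],[1,-0.5,29],[1,-0.5,29],[1,-0.5,29],[1,-0.5,29],[1,-0.5,29],[1,-0.5,29]], "rot": [[0,0,0],[0,0,0],[0,0,0],[0,0,0],[0,0,0],[0,0,0],[0,0,0],[0,0,0],[0,0,0],[0,0,0]], "grip": [0.25,0.25,0.25,0.25,0.25,0.25,0,0,0,0]}}

```text
time_s: 16.8
eef_pos: [0.5165, 0.0341, 0.0429]
eef_rot: [0.0, 0.156, 0.988, -0.0]
wrist_force: [-0.3, -0.0, 0.6]
opening: 0.072
grasp_force: 57.9
```

Emit:
{"api": "play_rows", "payload": {"xyz": [[1,0.4,0],[2,0.7,0],[3,1.1,0],[4,1.5,0],[5,1.9,0],[5.6,2.1,0],[5.6,2.1,-1],[5.6,2.1,-2],[5.6,2.1,-3],[5.6,2.1,-3]], "rot": [[0,0,0],[0,0,0],[0,0,0],[0,0,0],[0,0,0],[0,0,0],[0,0,0],[0,0,0],[0,0,0],[0,0,0]], "grip": [0,0,0,0,0,0,0,0,0,0]}}

```text
time_s: 18.05
eef_pos: [0.5114, 0.038, 0.0457]
eef_rot: [-0.0, 0.156, 0.988, 0.0]
wrist_force: [-0.7, -1.0, -0.9]
opening: 0.069
grasp_force: 57.8
```

```bash
python3 -c "
from h import *
go(.5163,.0342,.0430,np.deg2rad(-18));print(readout.get_obs()['torque'])
s=snap('side','s7')
f=lambda c,x,y,w,h,k: cv2.resize(c['color'][y:y+h,x:x+w,::-1],(w*k,h*k),interpolation=cv2.INTER_CUBIC)
cv2.imwrite('pics/s7c.png',f(s,305,195,60,55,9))
"
```

```text
MOVE xyz [-5.8, -2.1, 2.7] rot [-0.0, -0.0004, 0.0] |t 18.1 pos [0.5114 0.038  0.0457] F [-0.7 -1.  -0.9] open 0.069 q6 -1.41
[ 0.01840683  0.05391732 -0.00216074]
```

View pics/s7c.png

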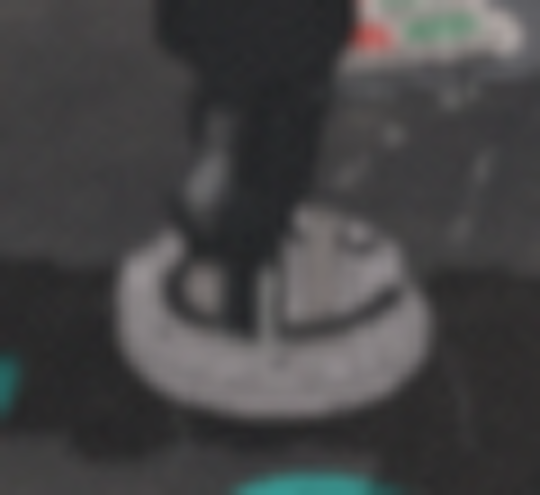

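The crop shows the ring held and drawn towards the arm side with only its weight on the wrist. Lifting.

Emit:
{"api": "play_rows", "payload": {"xyz": [[0,0,-4],[0,0,-8],[0,0,-12],[-1.4,-0.5,-14],[-2.8,-1.1,-16],[-2.8,-1.1,-24],[-2.8,-1.1,-34],[-2.8,-1.1,-50],[-2.8,-1.1,-70],[-2.8,-1.1,-80]], "rot": [[0,0,0],[0,0,0],[0,0,0],[0,0,0],[0,0,0],[0,0,0],[0,0,0],[0,0,0],[0,0,0],[0,0,0]], "grip": [0,0,0,0,0,0,0,0,0,0]}}

```text
time_s: 19.35
eef_pos: [0.5149, 0.0359, 0.1279]
eef_rot: [0.001, 0.156, 0.988, 0.0]
wrist_force: [0.2, -0.3, -0.9]
opening: 0.076
grasp_force: 58.2
```

Run:
```python
from h import *
s=snap('side','s8');t=snap('top','t8')
f=lambda c,x,y,w,h,k: cv2.resize(c['color'][y:y+h,x:x+w,::-1],(w*k,h*k),interpolation=cv2.INTER_CUBIC)
cv2.imwrite('pics/s8c.png',np.hstack([f(s,290,175,110,140,4),f(t,150,180,80,140,4)]))
hsv=cv2.cvtColor(s['color'],cv2.COLOR_RGB2HSV);m=((hsv[...,1]<60)&(hsv[...,2]>115)).astype(np.uint8);m[:262]=0;m[:,:300]=0;m[:,390:]=0;m[315:]=0
m=cv2.morphologyEx(m,cv2.MORPH_CLOSE,np.ones((7,7)))
c=max(cv2.findContours(m,0,1)[0],key=cv2.contourArea);r=cv2.approxPolyDP(cv2.convexHull(c),6,True)[:,0];print('side quad',plane(s,r,.014).round(3).tolist(),plane(s,r,.014).mean(0))
go(.47,.26,.2,0)
```

```text
side quad [[0.524, 0.226, 0.014], [0.371, 0.268, 0.014], [0.409, 0.422, 0.014], [0.555, 0.386, 0.014]] [0.46494999 0.32550012 0.014     ]
MOVE xyz [111.8, 199.3, -72.7] rot [-0.0, 0.0033, -0.314] |t 19.4 pos [0.515  0.0359 0.1275] F [-0.3 -0.6 -0.9] open 0.075 q6 -1.42
```

View pics/s8c.png

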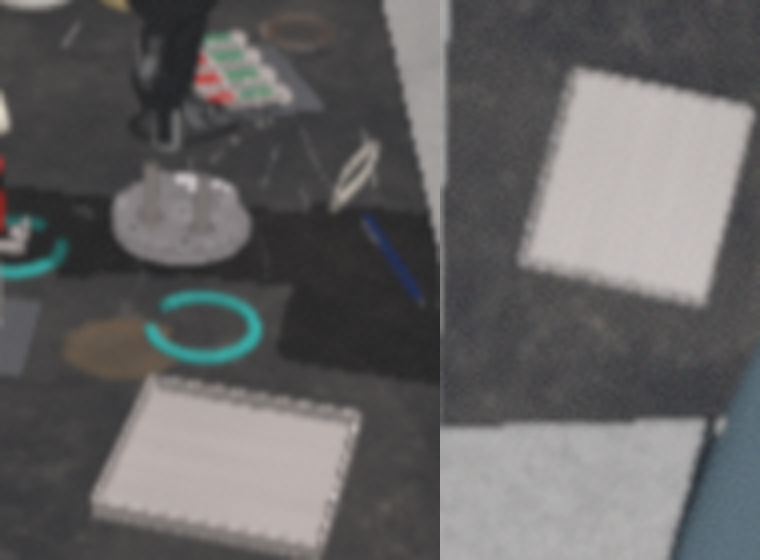

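The ring hangs clear in the grip at about (338,206) in the side view, and two pins stand in the rotor. The tray is empty at about (0.468,0.32). Carrying it over.

Emit:
{"api": "play_rows", "payload": {"xyz": [[20,50,-10],[40,100,-10],[60,150,-10],[85,200,-10],[110,250,-10],[131,297,-10],[131,297,-10],[131,297,20],[131,297,50],[131,297,70]], "rot": [[0,0,0],[0,0,0],[0,0,0],[0,0,0],[0,0,0],[0,0,0],[0,0,0],[0,0,0],[0,0,0],[0,0,0]], "grip": [0,0,0,0,0,0,0,0,0,0]}}

```text
time_s: 20.7
eef_pos: [0.4802, 0.3577, 0.0536]
eef_rot: [-0.001, 0.157, 0.988, -0.001]
wrist_force: [-0.1, -0.9, -0.9]
opening: 0.074
grasp_force: 58.3
```

Run:
```python
from h import *
go(.482,.359,.029,np.deg2rad(-18))
s=snap('side','s9')
f=lambda c,x,y,w,h,k: cv2.resize(c['color'][y:y+h,x:x+w,::-1],(w*k,h*k),interpolation=cv2.INTER_CUBIC)
cv2.imwrite('pics/s9c.png',f(s,290,220,110,100,6))
```

```text
MOVE xyz [-1.3, 1.9, 24.6] rot [-0.0022, -0.002, -0.0006] |t 20.7 pos [0.4802 0.3577 0.0536] F [-0.1 -0.9 -0.9] open 0.074 q6 -0.81
```

View pics/s9c.png

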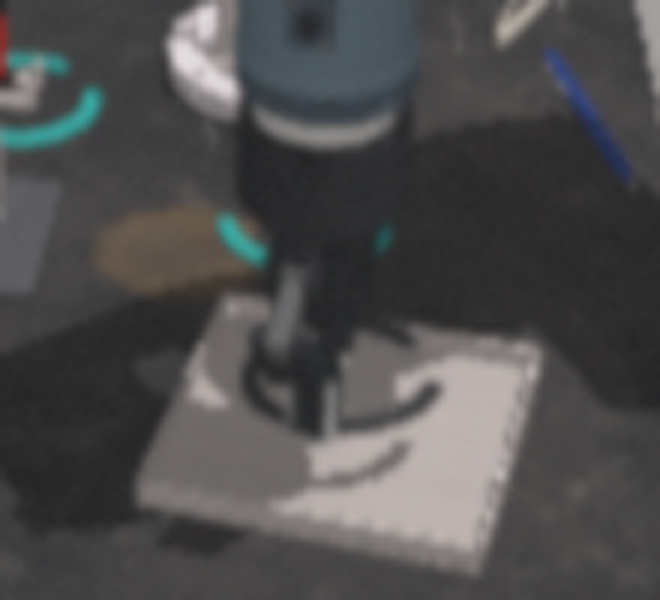

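The ring is centred over the tray, at about (345,286) in the side view. Lowering, releasing, rising.

Emit:
{"api": "play_rows", "payload": {"xyz": [[0,0,8],[0,0,16],[0,0,23],[0,0,23],[0,0,23],[0,0,23],[0,0,23],[0,0,0],[0,0,-50],[0,0,-100]], "rot": [[0,0,0],[0,0,0],[0,0,0],[0,0,0],[0,0,0],[0,0,0],[0,0,0],[0,0,0],[0,0,0],[0,0,0]], "grip": [0,0,0,0,0.2,0.3,0.3,0.3,0.3,0.3]}}

```text
time_s: 22.0
eef_pos: [0.4808, 0.3588, 0.1569]
eef_rot: [-0.0, 0.156, 0.988, -0.0]
wrist_force: [0.3, -0.1, 0.4]
opening: 0.302
grasp_force: 0.0
```

Run:
```python
from h import *
s=snap('side','s10');t=snap('top','t10')
go(.503,-.0067,.14,.3126)
f=lambda c,x,y,w,h,k: cv2.resize(c['color'][y:y+h,x:x+w,::-1],(w*k,h*k),interpolation=cv2.INTER_CUBIC)
cv2.imwrite('pics/s10c.png',np.hstack([f(s,300,205,90,110,4),f(t,275,185,55,55,8)]))  if 0 else cv2.imwrite('pics/s10c.png',np.hstack([f(s,300,205,90,110,4),f(t,250,175,90,110,4)]))
# pin stems in side: expected pixels for pockets
for d in(12,132,252):
    a=np.deg2rad(d);x,y=.503+.0275*np.cos(a),-.0067+.0275*np.sin(a);print(d,round(x,4),round(y,4),'side',proj(s,[[x,y,.068],[x,y,.02]]).round(1).tolist(),'top',proj(t,[[x,y,.068]]).round(1).tolist())
```

```text
MOVE xyz [-130.5, -344.2, 21.2] rot [0.0053, 0.011, -0.6264] |t 22.1 pos [0.4849 0.3609 0.1629] F [ 1.2  0.6 -0.2] open 0.297 q6 -0.81
12 0.5299 -0.001 side [[327.2, 215.7], [327.1, 227.7]] top [[298.2, 200.8]]
132 0.4846 0.0137 side [[340.4, 218.1], [340.1, 230.2]] top [[293.7, 215.5]]
252 0.4945 -0.0329 side [[337.6, 211.4], [337.3, 223.3]] top [[308.8, 211.8]]
```

View pics/s10c.png

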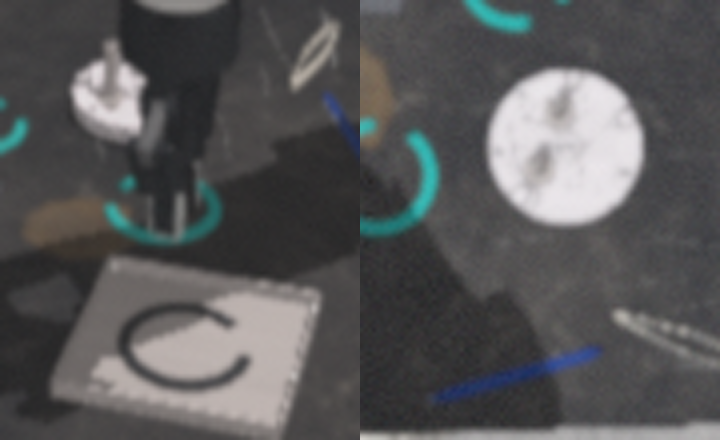

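The side view shows the ring lying flat in the tray, at about (347,291). The top view shows both pins still in the rotor, at about (301,202) and (295,216). Refining the pin positions from depth.

Run:
```python
from h import *
for tag in('top0','t6','t10','s0','s6','s8'):
    c=load(tag if tag!='s0' else 'side0');P=cloud(c);m=(P[...,2]>.04)&(P[...,2]<.075)&(np.hypot(P[...,0]-.503,P[...,1]+.0067)<.05)
    for nm,(x,y) in(('A',(.5299,-.001)),('B',(.4846,.0137))):
        k=m&(np.hypot(P[...,0]-x,P[...,1]-y)<.018)
        if k.any(): print(tag,nm,P[k].mean(0).round(4),k.sum(),np.argwhere(k).mean(0).round(1))
```

```text
top0 A [ 0.5294 -0.0027  0.0637] 15 [201.1 298.8]
top0 B [0.4859 0.0145 0.0634] 16 [215.2 293.6]
t6 A [ 0.5296 -0.0021  0.0655] 14 [200.9 298.6]
t6 B [0.4858 0.0144 0.0646] 16 [215.2 293.6]
t10 A [ 0.53   -0.0025  0.063 ] 15 [200.9 298.7]
t10 B [0.4861 0.0145 0.0652] 15 [215.1 293.5]
s0 A [0.5298 0.0044 0.0562] 21 [219.4 327.1]
s0 B [0.4851 0.0214 0.0565] 27 [222.1 340.2]
s6 A [0.5304 0.0044 0.0546] 24 [219.8 327. ]
s6 B [0.4851 0.0204 0.0566] 26 [222.  340.2]
s8 A [0.5301 0.0055 0.0564] 24 [219.5 327. ]
s8 B [0.4853 0.0197 0.0551] 26 [222.2 340.1]
```

Emit:
{"api": "play_rows", "payload": {"xyz": [[-25,-52,0],[-50,-104,0],[-75,-156,0],[-100,-208,0],[-125,-260,0],[-150,-312,0],[-157.5,-328.4,10],[-157.5,-328.4,20],[-157.5,-328.4,20],[-157.5,-328.4,20]], "rot": [[0,0,0.15],[0,0,0.3],[0,0,0.45],[0,0,0.6],[0,0,0.75],[0,0,0.9],[0,0,0.944],[0,0,0.944],[0,0,0.944],[0,0,0.944]], "grip": [0.35,0.35,0.35,0.35,0.35,0.35,0.35,0.35,0.35,0.35]}}

```text
time_s: 23.35
eef_pos: [0.5292, -0.0005, 0.1355]
eef_rot: [-0.0, 0.587, 0.809, -0.0]
wrist_force: [0.7, -0.0, -0.2]
opening: 0.347
grasp_force: 0.0
```

```bash
python3 -c "
from h import *
go(.5298,-.002,.052,.3126-np.pi/2)"
```

```text
MOVE xyz [-1.7, 0.1, 83.5] rot [-0.0005, -0.0006, 0.0029] |t 23.4 pos [ 5.292e-01 -5.000e-04  1.355e-01] F [ 0.7 -0.  -0.2] open 0.347 q6 -0.54
```

Emit:
{"api": "play_rows", "payload": {"xyz": [[-1,0,25],[-1,0,55],[-1,0,80],[-1,0,83],[-1,0,83],[-1,0,83],[-1,0,83],[-1,0,83],[-1,0,83],[-1,0,83]], "rot": [[0,0,0],[0,0,0],[0,0,0],[0,0,0],[0,0,0],[0,0,0],[0,0,0],[0,0,0],[0,0,0],[0,0,0]], "grip": [0.35,0.35,0.35,0.35,0.35,0.35,0,0,0,0]}}

```text
time_s: 24.6
eef_pos: [0.5307, -0.0032, 0.0539]
eef_rot: [0.001, 0.588, 0.809, 0.0]
wrist_force: [-0.5, 0.4, 6.8]
opening: 0.123
grasp_force: 58.4
```

Emit:
{"api": "play_rows", "payload": {"xyz": [[0,0,-5],[0,0,-15],[0,0,-30],[0,0,-50],[0,0,-65],[0,0,-75],[0,0,-75],[0,0,-75],[0,0,-75],[0,0,-75]], "rot": [[0,0,0],[0,0,0],[0,0,0],[0,0,0],[0,0,0],[0,0,0],[0,0,0],[0,0,0],[0,0,0],[0,0,0]], "grip": [0,0,0,0,0,0,0,0,0,0]}}

```text
time_s: 25.85
eef_pos: [0.5294, -0.0029, 0.1272]
eef_rot: [-0.001, 0.588, 0.809, -0.0]
wrist_force: [0.1, 0.1, -0.4]
opening: 0.124
grasp_force: 58.5
```

```bash
cat >> h.py <<'E'
G0=np.array([.4579,-.2843]);GA=.3126
def g2w(x,y): return G0+np.array([[np.cos(GA),-np.sin(GA)],[np.sin(GA),np.cos(GA)]])@[x/1000,y/1000]
def w2g(p): return np.array([[np.cos(GA),np.sin(GA)],[-np.sin(GA),np.cos(GA)]])@(np.array(p)[:2]-G0)*1000
E
python3 -c "
from h import *
go(*g2w(-58,42.6),.127,GA-np.pi/2)
s=snap('side','s11')
P=cloud(s);o=readout.get_obs()['eef_pos']
m=(np.abs(P[...,0]-o[0])<.02)&(np.abs(P[...,1]-o[1])<.03)&(P[...,2]>.06)&(P[...,2]<.107)
v=np.argwhere(m);print(m.sum(),P[m].min(0).round(3),P[m].max(0).round(3))
for z in np.arange(.07,.108,.006):
    k=m&(abs(P[...,2]-z)<.003); 
    if k.any():print(round(z,3),P[k].mean(0).round(4),k.sum())
"
```

```text
MOVE xyz [-203.1, -212.6, 0.3] rot [-0.0009, -0.0006, 0.0001] |t 25.9 pos [ 0.5294 -0.0029  0.1272] F [ 0.1  0.1 -0.4] open 0.124 q6 -0.54
46 [ 0.517 -0.006  0.079] [0.541 0.015 0.106]
0.076 [0.5338 0.007  0.079 ] 1
0.082 [0.529  0.0074 0.0828] 9
0.088 [0.5273 0.0046 0.0881] 21
0.094 [0.5302 0.0029 0.0946] 7
0.1 [0.5273 0.0045 0.1   ] 4
0.106 [0.529  0.004  0.1045] 4
```

Emit:
{"api": "play_rows", "payload": {"xyz": [[-40,-42,0],[-80,-84,0],[-120,-126,0],[-160,-168,0],[-203.1,-212.6,0],[-203.1,-212.6,0],[-203.1,-212.6,30],[-203.1,-212.6,55],[-203.1,-212.6,66],[-203.1,-212.6,66]], "rot": [[0,0,0],[0,0,0],[0,0,0],[0,0,0],[0,0,0],[0,0,0],[0,0,0],[0,0,0],[0,0,0],[0,0,0]], "grip": [0,0,0,0,0,0,0,0,0,0]}}

```text
time_s: 27.15
eef_pos: [0.3899, -0.2607, 0.0613]
eef_rot: [-0.001, 0.588, 0.809, 0.0]
wrist_force: [0.7, 1.0, -0.3]
opening: 0.12
grasp_force: 58.8
```

```bash
python3 -c "
from h import *
go(*g2w(-58,42.6),.0510,GA-np.pi/2)
s=snap('side','s12');t=snap('top','t12')
f=lambda c,x,y,w,h,k: cv2.resize(c['color'][y:y+h,x:x+w,::-1],(w*k,h*k),interpolation=cv2.INTER_CUBIC)
cv2.imwrite('pics/s12c.png',np.hstack([f(s,325,165,65,60,6),f(t,355,190,65,60,6)]))
"
```

```text
MOVE xyz [-0.8, -0.6, 10.3] rot [-0.0006, -0.0016, 0.0009] |t 27.1 pos [ 0.3899 -0.2607  0.0613] F [ 0.7  1.  -0.3] open 0.12 q6 -1.16
```

View pics/s12c.png

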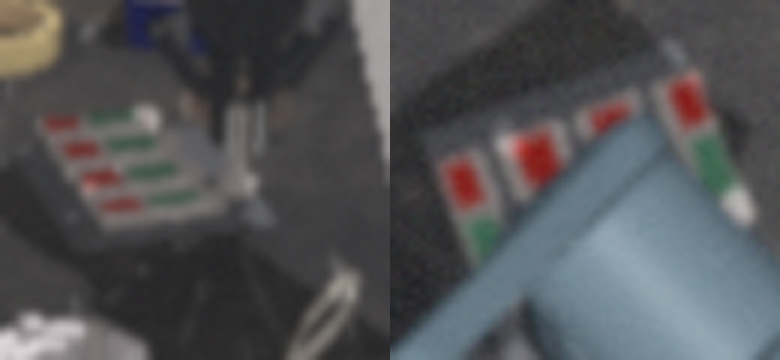

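The side crop shows the pin hanging in front of the lane nearest the camera (y=+44), with the mouth ahead of it. That was my last permitted picture, so I use numbers only from here.

Emit:
{"api": "play_rows", "payload": {"xyz": [[0,0,4],[0,0,8],[0,0,10],[0,0,10],[0,6,10],[0,12,10],[0,18,10],[0,24,10],[0,28,10],[0,28,10]], "rot": [[0,0,0],[0,0,0],[0,0,0],[0,0,0],[0,0,0],[0,0,0],[0,0,0],[0,0,0],[0,0,0],[0,0,0]], "grip": [0,0,0,0,0,0,0,0,0,0]}}

```text
time_s: 28.5
eef_pos: [0.4169, -0.2529, 0.0518]
eef_rot: [-0.0, 0.588, 0.809, -0.0]
wrist_force: [0.2, 0.4, -1.2]
opening: 0.121
grasp_force: 58.8
```

```bash
python3 -c "
from h import *
go(*g2w(-30,42.6),.0510,GA-np.pi/2);o=readout.get_obs();print('gauge',w2g(o['eef_pos']),'Fg',np.array([[np.cos(GA),np.sin(GA)],[-np.sin(GA),np.cos(GA)]])@o['wrist_force'][:2])
s=snap('side','s13');P=cloud(s);m=(np.hypot(P[...,0]-o['eef_pos'][0],P[...,1]-o['eef_pos'][1]-.006)<.01)&(P[...,2]>.02)&(P[...,2]<.034);print(m.sum(),P[m].mean(0),'gauge',w2g(P[m].mean(0)))
"
```

```text
MOVE xyz [0.1, -0.6, 0.8] rot [-0.0, -0.0, 0.0006] |t 28.5 pos [ 0.4169 -0.2529  0.0518] F [ 0.2  0.4 -1.2] open 0.121 q6 -1.1
gauge [-29.38469246  42.50795979] Fg [0.29649326 0.36579624]
8 [ 0.41717188 -0.24622635  0.02573807] gauge [-27.04538959  48.7537586 ]
```

Emit:
{"api": "play_rows", "payload": {"xyz": [[0,3,1],[0,6,1],[0,9,1],[0,12,1],[0,15,1],[0,18,1],[0,20,1],[0,20,1],[0,20,1],[0,20,1]], "rot": [[0,0,0],[0,0,0],[0,0,0],[0,0,0],[0,0,0],[0,0,0],[0,0,0],[0,0,0],[0,0,0],[0,0,0]], "grip": [0,0,0,0,0,0,0,0,0,0]}}

```text
time_s: 29.8
eef_pos: [0.4355, -0.2469, 0.0508]
eef_rot: [-0.0, 0.588, 0.809, -0.0]
wrist_force: [0.4, 0.4, -0.6]
opening: 0.13
grasp_force: 58.8
```

```bash
cat >> h.py <<'E'
def gs():
    o=readout.get_obs();R=np.array([[np.cos(GA),np.sin(GA)],[-np.sin(GA),np.cos(GA)]])
    print('gauge',w2g(o['eef_pos']).round(2),'z',o['eef_pos'][2].round(4),'Fg',(R@o['wrist_force'][:2]).round(1),'Fz',o['wrist_force'][2].round(1),'T',o['torque'].round(2),'t',o['time_s'],'open',round(o['opening'],3))
E
python3 -c "
from h import *
gs()"
```

```text
gauge [-9.79 42.47] z 0.0508 Fg [0.5 0.3] Fz -0.6 T [-0.03 -0.01  0.02] t 29.8 open 0.13
```

Emit:
{"api": "play_rows", "payload": {"xyz": [[0,3,0],[0,6,0],[0,9,0],[0,12,0],[0,15,0],[0,17,0],[0,18,0],[0,19,0],[0,20,0],[0,20,0]], "rot": [[0,0,0],[0,0,0],[0,0,0],[0,0,0],[0,0,0],[0,0,0],[0,0,0],[0,0,0],[0,0,0],[0,0,0]], "grip": [0,0,0,0,0,0,0,0,0,0]}}

```text
time_s: 31.05
eef_pos: [0.4545, -0.2406, 0.0507]
eef_rot: [-0.0, 0.588, 0.809, -0.0]
wrist_force: [-1.1, 0.8, -1.2]
opening: 0.117
grasp_force: 58.8
```

```bash
python3 -c "
from h import *
gs()"
```

```text
gauge [10.18 42.6 ] z 0.0507 Fg [-0.8  1.1] Fz -1.2 T [0.05 0.16 0.02] t 31.05 open 0.117
```

Emit:
{"api": "play_rows", "payload": {"xyz": [[0,0.5,0],[0,1,0],[0,1.5,0],[0,2,0],[0,2,0],[0,2,0.5],[0,2,0.5],[0,2,0.5],[0,2,0.5],[0,2,0.5]], "rot": [[0,0,0],[0,0,0],[0,0,0],[0,0,0],[0,0,0],[0,0,0],[0,0,0],[0,0,0],[0,0,0],[0,0,0]], "grip": [0,0,0,0,0,0,0,0,0,0]}}

```text
time_s: 32.3
eef_pos: [0.4555, -0.2402, 0.0502]
eef_rot: [-0.001, 0.588, 0.809, -0.001]
wrist_force: [-7.4, -1.1, 2.3]
opening: 0.116
grasp_force: 59.2
```

```bash
python3 -c "
from h import *
gs()"
```

```text
gauge [11.26 42.69] z 0.0502 Fg [-7.4  1.2] Fz 2.3 T [-0.3   1.3  -0.02] t 32.3 open 0.116
```

Emit:
{"api": "play_rows", "payload": {"xyz": [[0,-0.6,0],[0,-0.6,0],[0,-0.6,0],[0,-0.6,0],[0,0.5,0],[0,1.5,0],[0,2.5,0],[0,3.2,0],[0,3.2,0],[0,3.2,0]], "rot": [[0,0,0],[0,0,0],[0,0,0],[0,0,0],[0,0,0],[0,0,0],[0,0,0],[0,0,0],[0,0,0],[0,0,0]], "grip": [0,0.2,0.2,0.2,0.2,0.2,0.2,0.2,0.2,0.2]}}

```text
time_s: 33.55
eef_pos: [0.4587, -0.2396, 0.0506]
eef_rot: [-0.001, 0.588, 0.809, -0.001]
wrist_force: [-6.8, -2.6, 6.8]
opening: 0.201
grasp_force: 3.8
```

```bash
cat >> h.py <<'E'
def stem(tag,lo=.03,hi=.062,c0=None):
    s=snap('side',tag);P=cloud(s);o=readout.get_obs()['eef_pos'] if c0 is None else c0
    for z in np.arange(lo,hi,.008):
        m=(np.hypot(P[...,0]-o[0],P[...,1]-o[1]-.006)<.013)&(P[...,2]>z)&(P[...,2]<z+.008)
        if m.sum()>1: print('stem z',round(z+.004,3),'gauge',w2g(P[m].mean(0)).round(1),m.sum())
E
python3 -c "
from h import *
gs()"
```

```text
gauge [14.56 42.28] z 0.0506 Fg [-7.3 -0.4] Fz 6.8 T [-0.34  1.35  0.  ] t 33.55 open 0.201
```

Emit:
{"api": "play_rows", "payload": {"xyz": [[0,-1,0],[0,-2.5,0],[0,-4,0],[0,-4,0],[0,-4,0],[0,-4,-10],[0,-4,-30],[0,-4,-55],[0,-4,-78],[0,-4,-78]], "rot": [[0,0,0],[0,0,0],[0,0,0],[0,0,0],[0,0,0],[0,0,0],[0,0,0],[0,0,0],[0,0,0],[0,0,0]], "grip": [0.2,0.2,0.25,0.35,0.35,0.35,0.35,0.35,0.35,0.35]}}

```text
time_s: 34.8
eef_pos: [0.4572, -0.2415, 0.1308]
eef_rot: [0.003, 0.588, 0.809, -0.0]
wrist_force: [0.3, 0.5, 0.7]
opening: 0.352
grasp_force: 0.0
```

```bash
python3 -c "
from h import *
gs()
stem('s14',.028,.068,np.r_[g2w(10.5,44),0])
c=load('s14'); p=g2w(10.5,44); print('expected px',proj(c,[[*p,.06],[*p,.03]]).round(1))
go(.4853,.0142,.128,GA-np.pi/2)"
```

```text
gauge [12.52 40.98] z 0.1308 Fg [0.4 0.4] Fz 0.7 T [0.01 0.03 0.02] t 34.8 open 0.352
stem z 0.032 gauge [11.8 50.2] 7
stem z 0.04 gauge [11.2 48. ] 4
stem z 0.048 gauge [12.7 51.6] 5
stem z 0.056 gauge [13.3 52.6] 5
stem z 0.064 gauge [11.1 47.4] 7
expected px [[348.  187.9]
 [347.8 194.8]]
MOVE xyz [233.7, 106.0, 1.0] rot [0.0013, 0.0021, 0.0002] |t 34.9 pos [ 0.4564 -0.2408  0.1293] F [-0.6  0.2 -0.2] open 0.351 q6 -1.03
```

Emit:
{"api": "play_rows", "payload": {"xyz": [[50,22,0],[100,45,0],[150,68,0],[200,90,0],[233,106,0],[233,106,0],[233,106,0],[233,106,0],[233,106,0],[233,106,0]], "rot": [[0,0,0],[0,0,0],[0,0,0],[0,0,0],[0,0,0],[0,0,0],[0,0,0],[0,0,0],[0,0,0],[0,0,0]], "grip": [0.35,0.35,0.35,0.35,0.35,0.35,0.35,0.35,0.35,0.35]}}

```text
time_s: 36.1
eef_pos: [0.485, 0.0133, 0.1283]
eef_rot: [0.0, 0.589, 0.808, -0.0]
wrist_force: [-1.0, -0.1, 0.2]
opening: 0.354
grasp_force: 0.0
```

```bash
python3 -c "
from h import *
go(.4853,.0142,.052,GA-np.pi/2)"
```

```text
MOVE xyz [0.8, 0.6, 76.3] rot [-0.0001, 0.0001, -0.0011] |t 36.1 pos [0.485  0.0133 0.1283] F [-1.  -0.1  0.2] open 0.354 q6 -0.53
```

Emit:
{"api": "play_rows", "payload": {"xyz": [[0.8,0.6,25],[0.8,0.6,55],[0.8,0.6,74],[0.8,0.6,76],[0.8,0.6,76],[0.8,0.6,76],[0.8,0.6,76],[0.8,0.6,76],[0.8,0.6,76],[0.8,0.6,76]], "rot": [[0,0,0],[0,0,0],[0,0,0],[0,0,0],[0,0,0],[0,0,0],[0,0,0],[0,0,0],[0,0,0],[0,0,0]], "grip": [0.35,0.35,0.35,0.35,0.3,0.2,0,0,0,0]}}

```text
time_s: 37.35
eef_pos: [0.4862, 0.0147, 0.0533]
eef_rot: [0.001, 0.588, 0.809, 0.0]
wrist_force: [-1.4, 0.3, 7.5]
opening: 0.126
grasp_force: 58.5
```

Emit:
{"api": "play_rows", "payload": {"xyz": [[0,0,0],[0,0,-8],[0,0,-20],[0,0,-40],[0,0,-60],[0,0,-76],[0,0,-76],[0,0,-76],[0,0,-76],[0,0,-76]], "rot": [[0,0,0],[0,0,0],[0,0,0],[0,0,0],[0,0,0],[0,0,0],[0,0,0],[0,0,0],[0,0,0],[0,0,0]], "grip": [0,0,0,0,0,0,0,0,0,0]}}

```text
time_s: 38.6
eef_pos: [0.4849, 0.015, 0.1276]
eef_rot: [-0.001, 0.588, 0.809, -0.0]
wrist_force: [-0.5, 0.9, -0.9]
opening: 0.117
grasp_force: 58.4
```

```bash
python3 -c "
from h import *
s=snap('side','s15');P=cloud(s);o=readout.get_obs()['eef_pos']
m=(np.abs(P[...,0]-o[0])<.02)&(np.abs(P[...,1]-o[1])<.03)&(P[...,2]>.07)&(P[...,2]<.107)
print(m.sum(),P[m].min(0).round(4),P[m].mean(0).round(4))
k=m&(P[...,2]>.09);print('stem',P[k].mean(0).round(4),k.sum())
go(*g2w(-58,-44),.127,GA-np.pi/2)"
```

```text
44 [0.473  0.0077 0.0817] [0.4848 0.0227 0.0914]
stem [0.4852 0.0229 0.0961] 21
MOVE xyz [-320.4, -175.8, 0.7] rot [-0.001, -0.0006, 0.0001] |t 38.6 pos [0.485  0.015  0.1277] F [ 0.4  0.2 -1. ] open 0.118 q6 -0.53
```

Emit:
{"api": "play_rows", "payload": {"xyz": [[-50,-28,-15],[-105,-58,-15],[-160,-88,-15],[-215,-118,-15],[-270,-148,-15],[-321,-175.8,-15],[-321,-175.8,-15],[-321,-175.8,20],[-321,-175.8,60],[-321,-175.8,66]], "rot": [[0,0,0],[0,0,0],[0,0,0],[0,0,0],[0,0,0],[0,0,0],[0,0,0],[0,0,0],[0,0,0],[0,0,0]], "grip": [0,0,0,0,0,0,0,0,0,0]}}

```text
time_s: 39.9
eef_pos: [0.4153, -0.3416, 0.0593]
eef_rot: [-0.003, 0.588, 0.809, 0.001]
wrist_force: [-0.4, -0.4, -0.8]
opening: 0.124
grasp_force: 58.5
```

Emit:
{"api": "play_rows", "payload": {"xyz": [[0,0,0],[0,0,4],[0,0,8],[0,0,11],[0,6,11],[0,12,11],[0,18,11],[0,24,11],[0,28,11],[0,28,11]], "rot": [[0,0,0],[0,0,0],[0,0,0],[0,0,0],[0,0,0],[0,0,0],[0,0,0],[0,0,0],[0,0,0],[0,0,0]], "grip": [0,0,0,0,0,0,0,0,0,0]}}

```text
time_s: 41.15
eef_pos: [0.4437, -0.3359, 0.0513]
eef_rot: [0.0, 0.588, 0.809, -0.0]
wrist_force: [0.4, -0.6, -0.1]
opening: 0.121
grasp_force: 58.5
```

```bash
python3 -c "
from h import *
gs()"
```

```text
gauge [-29.35 -44.72] z 0.0513 Fg [ 0.2 -0.7] Fz -0.1 T [-0.01 -0.01 -0.04] t 41.15 open 0.121
```

Emit:
{"api": "play_rows", "payload": {"xyz": [[0,3,0.5],[0,6,0.5],[0,9,0.5],[0,12,0.5],[0,15,0.5],[0,18,0.5],[0,20,0.5],[0,20,0.5],[0,20,0.5],[0,20,0.5]], "rot": [[0,0,0],[0,0,0],[0,0,0],[0,0,0],[0,0,0],[0,0,0],[0,0,0],[0,0,0],[0,0,0],[0,0,0]], "grip": [0,0,0,0,0,0,0,0,0,0]}}

```text
time_s: 42.4
eef_pos: [0.4624, -0.3299, 0.0508]
eef_rot: [-0.0, 0.588, 0.809, -0.0]
wrist_force: [0.0, -0.5, -0.9]
opening: 0.122
grasp_force: 58.5
```

```bash
python3 -c "
from h import *
gs()"
```

```text
gauge [ -9.76 -44.74] z 0.0508 Fg [-0.2 -0.5] Fz -0.9 T [0.04 0.05 0.  ] t 42.4 open 0.122
```

Emit:
{"api": "play_rows", "payload": {"xyz": [[0,4,0],[0,8,0],[0,12,0],[0,15,0],[0,17,0],[0,19,0],[0,20,0],[0,21,0],[0,21.7,0],[0,21.7,0]], "rot": [[0,0,0],[0,0,0],[0,0,0],[0,0,0],[0,0,0],[0,0,0],[0,0,0],[0,0,0],[0,0,0],[0,0,0]], "grip": [0,0,0,0,0,0,0,0,0,0]}}

```text
time_s: 43.65
eef_pos: [0.4824, -0.323, 0.0505]
eef_rot: [-0.001, 0.588, 0.809, -0.0]
wrist_force: [-4.2, -0.4, 1.0]
opening: 0.119
grasp_force: 58.5
```

```bash
python3 -c "
from h import *
gs()"
```

```text
gauge [ 11.37 -44.4 ] z 0.0505 Fg [-4.2  0.9] Fz 1.0 T [-0.04  0.87 -0.06] t 43.65 open 0.119
```

Emit:
{"api": "play_rows", "payload": {"xyz": [[0,0.6,0.3],[0,0.6,0.3],[0,0.2,0.3],[0,0.2,0.3],[0,0.2,0.3],[0,0.2,0.3],[0,1.5,0.3],[0,2.6,0.3],[0,3.4,0.3],[0,3.4,0.3]], "rot": [[0,0,0],[0,0,0],[0,0,0],[0,0,0],[0,0,0],[0,0,0],[0,0,0],[0,0,0],[0,0,0],[0,0,0]], "grip": [0,0,0,0.2,0.2,0.2,0.2,0.2,0.2,0.2]}}

```text
time_s: 44.9
eef_pos: [0.4858, -0.3226, 0.0508]
eef_rot: [-0.0, 0.588, 0.809, -0.001]
wrist_force: [-4.9, -1.2, 4.2]
opening: 0.201
grasp_force: 2.9
```

```bash
python3 -c "
from h import *
gs()"
```

```text
gauge [ 14.8  -45.03] z 0.0508 Fg [-5.1  0.3] Fz 4.2 T [-0.24  0.94 -0.04] t 44.9 open 0.201
```

Nudged home against the stop at the same place as the first pin. Backing off and rising.

Emit:
{"api": "play_rows", "payload": {"xyz": [[0,-1,0],[0,-2.5,0],[0,-4,0],[0,-4,0],[0,-4,0],[0,-4,-10],[0,-4,-30],[0,-4,-60],[0,-4,-100],[0,-4,-150]], "rot": [[0,0,0],[0,0,0],[0,0,0],[0,0,0],[0,0,0],[0,0,0],[0,0,0],[0,0,0],[0,0,0],[0,0,0]], "grip": [0.2,0.2,0.25,0.35,0.35,0.35,0.35,0.35,0.35,0.35]}}

```text
time_s: 46.15
eef_pos: [0.4823, -0.3231, 0.2028]
eef_rot: [-0.0, 0.588, 0.809, 0.0]
wrist_force: [-0.2, 0.1, 0.1]
opening: 0.352
grasp_force: 0.0
```

Emit:
{"api": "play_rows", "payload": {"xyz": [[20,-40,-20],[40,-80,-20],[60,-120,-20],[80,-150,-20],[100,-150,-20],[120,-150,-20],[140,-150,-20],[160,-150,-20],[160,-150,-20],[160,-150,-20]], "rot": [[0,0,0],[0,0,0],[0,0,0],[0,0,0],[0,0,0],[0,0,0],[0,0,0],[0,0,0],[0,0,0],[0,0,0]], "grip": [0.35,0.35,0.35,0.35,0.35,0.35,0.35,0.35,0.35,0.35]}}

```text
time_s: 47.4
eef_pos: [0.291, -0.2181, 0.2215]
eef_rot: [0.001, 0.588, 0.809, -0.0]
wrist_force: [0.4, -0.3, -0.0]
opening: 0.351
grasp_force: 0.0
```

Run:
```python
from h import *
gs()
s=snap('side','s16');t=snap('top','t16')
for l in(44,-44):
    print('lane',l);stem('s17',.03,.07,np.r_[g2w(10.5,l),0])
    P=cloud(t);p=g2w(10.5,l);m=(np.hypot(P[...,0]-p[0],P[...,1]-p[1])<.02)&(P[...,2]>.035)&(P[...,2]<.08)
    print('top',m.sum(),(w2g(P[m].mean(0)).round(1),P[m].max(0)[2].round(3)) if m.any() else None)
P=cloud(t);m=(np.hypot(P[...,0]-.503,P[...,1]+.0067)<.05)&(P[...,2]>.04)&(P[...,2]<.08);print('rotor left',m.sum())
# disturbance check: colour differences vs start around carton, timer, tape, and stand
a=load('side0')['color'].astype(int);b=s['color'].astype(int)
for n,(x0,y0,x1,y1) in dict(carton=(248,265,290,315),timer=(272,195,296,212),tape=(310,160,340,180),stand=(270,208,300,270)).items():
    print(n,np.abs(a-b)[y0:y1,x0:x1].mean().round(1))
# ring in tray: dark on tray
g=cv2.cvtColor(s['color'],cv2.COLOR_RGB2GRAY)
hsv=cv2.cvtColor(s['color'],cv2.COLOR_RGB2HSV);m=((hsv[...,1]<60)&(g>105)).astype(np.uint8);m[:255]=0;m[:,:290]=0;m[:,400:]=0;m[325:]=0
c=cv2.convexHull(max(cv2.findContours(m,0,1)[0],key=cv2.contourArea));q=plane(s,cv2.approxPolyDP(c,6,True)[:,0],.014);print('tray',q.round(3)[:,:2].tolist())
k=np.zeros_like(m);cv2.fillPoly(k,[c],1);k=cv2.erode(k,np.ones((9,9)));r=(k>0)&(g<90);pp=plane(s,np.argwhere(r)[:,::-1],.0045);print('ring',r.sum(),pp.mean(0),np.ptp(pp,0))
```

```text
gauge [-138.43  114.36] z 0.2215 Fg [ 0.3 -0.5] Fz -0.0 T [ 0.02 -0.02  0.01] t 47.4 open 0.351
lane 44
stem z 0.034 gauge [12.1 51.1] 6
stem z 0.042 gauge [11.9 49.6] 6
stem z 0.05 gauge [12.2 49.9] 3
stem z 0.058 gauge [12.9 49.4] 7
stem z 0.066 gauge [10.6 49.8] 4
top 15 (array([10.2, 45.3]), np.float64(0.067))
lane -44
stem z 0.034 gauge [ 12.  -37.7] 3
stem z 0.042 gauge [ 11.9 -38.6] 5
stem z 0.05 gauge [ 12.8 -36.6] 6
stem z 0.058 gauge [ 14.3 -35.3] 5
stem z 0.066 gauge [ 11.4 -37.5] 3
top 18 (array([ 11. , -41.7]), np.float64(0.071))
rotor left 0
carton 4.9
timer 5.3
tape 4.4
stand 4.1
tray [[0.524, 0.226], [0.371, 0.268], [0.412, 0.426], [0.558, 0.382]]
ring 78 [0.47812004 0.32972525 0.0045    ] [8.74826939e-02 8.50265090e-02 2.22044605e-16]
```

```bash
python3 -c "
from h import *
print(ctrl.hand_in())"
```

```text
the job is handed in; nothing more can be done
None
```

The job is handed in at about 47 s of the 208 s allowed: the ring lies flat in the tray, the pick is back on its hook, both pins found in the rotor (the 251° pocket was empty) stand against the no-go stops in lanes 3 and 1, and the before/after camera comparison showed the carton, timer and tape undisturbed.

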